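# Lock up the flashlights in the alcove

### The job

Put away for the night every flashlight that lies on the slate: turn the star wheel counter-clockwise to its stop, spoke by spoke, to draw the bolt back, slide the frosted glass door fully open, and lay the flashlights in the locker's well, side by side on its floor. Then slide the door fully shut over them and turn the star wheel clockwise to its stop so that the bolt is fully out. Do not move the green bowl.

Things in the scene. Friction and masses are not known exactly. Their poses are not given: they have to be found in the camera images.
- locker: low wooden locker, fixed to the slate, 358 mm long (x), 236 mm wide (y). Origin: centre of its underside; x away from the robot, y left, z up. Near part: an open well, x -171 to -1 mm, y -110 to 110 mm, floor at z 8 mm, walls 8 mm thick with tops at z 55 mm. Far part (x -1 to 179 mm): a closed deck, 55 mm high. The lock post with the star wheel stands at its left
- well (a point): middle of the well's floor (-88, 0, 8 mm in the locker's frame)
- door (a joint): travel of the frosted glass door, m: 0 shut over the well, 0.172 fully open over the deck; stops at both ends. Slides along the locker's +x with 1.5 N of friction. Glass 176 x 236 mm, 6 mm thick, top at z 64 mm. The bolt bars it from opening while the star wheel reads above about 0.6, and would bar it from shutting if put out while the door is open
- door_handle (a point): centre of the door's grip, an upright dark steel bar 14 mm thick in the locker's x, 90 mm long in y, z 64 to 96 mm; at x -130 mm, y 0 of the locker when the door is shut. Can be pushed from either side or pinched from above
- star (a joint): turn of the star wheel, rad: 0 bolt fully drawn back (stop), 5.03 bolt fully out (stop): four spoke pitches. Grows clockwise seen from above. 0.12 N m of friction; it stays where it is left. It drives the bolt 6 mm per rad
- star_hub (a point): centre of the star wheel on its upright axis, at mid height of the spokes: (-85, 245, 100 mm) in the locker's frame. It turns with the wheel: its x axis runs along one of the five spokes, the others follow every 72 degrees. Level round spokes 12 mm thick, reaching 70 mm from the axis, with end balls of 18 mm diameter; hub radius 20 mm. The post below is 60 mm square and 88 mm high
- hood (a point): middle of the near edge of the fixed clear hood, on its underside: (-90, 245, 115 mm) in the locker's frame. The hood is a plate 5 mm thick and 164 mm wide in y that covers the half of the wheel away from the robot, so spokes can be pushed only on the robot's side (-x) of the wheel, with the fingers let down between two spokes from above
- bolt_tip (a point): tip of the 12 mm square brass bolt, underside 65 mm above the slate, that comes out of the lock post towards the locker's -y over the left edge of the glass, just beyond the steel lug on it; at y 122 mm of the locker when drawn back, 92 mm when fully out
- bowl: jade-green ceramic bowl, 110 mm across and 45 mm high, standing among the flashlights; origin under its centre
- torch1: black steel flashlight, 112 mm long, lying down; up to three alike, some absent. Round body of 30 mm diameter, bare from x -42 to +30 mm; hexagonal head (+x end, 26 mm long) and tail (14 mm), 36 mm across flats, so it hardly rolls; about 0.24 kg. Origin on its axis, midway along it, 18 mm above what it lies on; x along its length
- torch2: black steel flashlight, 112 mm long, lying down; up to three alike, some absent. Round body of 30 mm diameter, bare from x -42 to +30 mm; hexagonal head (+x end, 26 mm long) and tail (14 mm), 36 mm across flats, so it hardly rolls; about 0.24 kg. Origin on its axis, midway along it, 18 mm above what it lies on; x along its length
- torch3: black steel flashlight, 112 mm long, lying down; up to three alike, some absent. Round body of 30 mm diameter, bare from x -42 to +30 mm; hexagonal head (+x end, 26 mm long) and tail (14 mm), 36 mm across flats, so it hardly rolls; about 0.24 kg. Origin on its axis, midway along it, 18 mm above what it lies on; x along its length
There are look-alikes about, which are no part of the job. Leave any turquoise or yellow look-alike of the torch1 alone.

How it is judged (in metres and radians):
On the way, in this order (a step that is already met when the one before it is completed fails the run):
1. the star wheel is turned back to its stop, the bolt drawn (value of joint star below 0.25 rad), for 0.2 s.
2. the glass door is slid fully open (value of joint door above 0.155 m), for 0.2 s.
3. all flashlights lie in the well and the door is fully shut over them (value of joint door below 0.008 m and x of torch1 in the frame of locker between -0.171 and -0.001 m and y of torch1 in the frame of locker between -0.11 and 0.11 m and z of each of torch1, torch2, torch3 in the frame of locker below 0.045 m and x of torch2 in the frame of locker between -0.171 and -0.001 m and y of torch2 in the frame of locker between -0.11 and 0.11 m and x of torch3 in the frame of locker between -0.171 and -0.001 m and y of torch3 in the frame of locker between -0.11 and 0.11 m), for 0.2 s.
4. the star wheel is turned to its other stop, the bolt fully out (value of joint door below 0.008 m and value of joint star above 4.8 rad), for 0.2 s.
At the end, for the whole second after the job is handed in: Every flashlight present lies at rest in the well (its middle within the well's walls and less than 45 mm above the locker's underside), the door is shut to within 8 mm, the star wheel is within 0.23 rad of its bolted stop, and the bowl is within 60 mm of where it was (all of step 4 and x of torch1 in the frame of locker between -0.171 and -0.001 m and y of torch1 in the frame of locker between -0.11 and 0.11 m and z of each of torch1, torch2, torch3 in the frame of locker below 0.045 m and x of torch2 in the frame of locker between -0.171 and -0.001 m and y of torch2 in the frame of locker between -0.11 and 0.11 m and x of torch3 in the frame of locker between -0.171 and -0.001 m and y of torch3 in the frame of locker between -0.11 and 0.11 m and linear speed of each of torch1, torch2, torch3 below 0.02 m/s and distance of bowl from where it was at the start of the episode below 0.06 m); the robot touches nothing.
It fails at once if the green bowl is shoved away (60 mm) or tipped over (distance of bowl from where it was at the start of the episode above 0.06 m or angle between bowl's own z axis and vertical above 0.6 rad).
Of torch1, torch2, torch3 only 2 to 3 are there at a start; the rules pass over those that are not, and their reading is None.
At some moment in a run one of torch1, torch2, torch3 may be knocked a few centimetres aside while the robot is not near it.
Once in a run the grip may slacken for a moment while it holds something.
It also fails if it takes over 210 s, if anything falls off the work surface, if the arm or the gripper's body presses on something with over 40 N, if the wrist force passes 120 N, or if a joint passes its speed limit or range.

### The arm

A 7-joint arm with a two-finger parallel gripper is mounted at the origin on the work surface. World frame = base frame: x ahead of the robot, y to its left, z up, the work surface at z = 0. Lengths are in m, angles in degrees, forces in N, time in s.
With the tool pointing down it reaches from about 0.425 to 0.875 m from the base axis. Payload 4.7 kg.
Tool frame: the origin (TCP) lies at the very end of the fingers, on their centre line; the grasp point (between the pads) lies 19 mm behind it; z points along the fingers, y is the line along which they close (so a half turn about z gives the same grasp; the last joint's range is limited). The gripper opens to 87 mm and grips with 3 to 60 N. Pads are 19 mm wide; open, the fingers measure 117 mm over their backs; the gripper's body (75 mm by 190 mm) begins 51 mm behind the grasp point.
Start: joints at [-73.276, 18.392, -4.016, 83.108, 1.295, 78.541, -3.26], TCP at [0.178, 0.625, 0.223] pointing down, gripper open.
Joint ranges: [-163.93, 163.93], [-17.29, 119.83], [-79.2, 71.16], [3.27, 140.29], [-89.18, 269.18], [5.43, 117.66], [-154.24, 154.24]. Speed limits (degrees/s): [147.25, 147.25, 180, 180, 180, 180, 180].

### API

Orientations are given as [roll, pitch, yaw] about the fixed x, y, z axes, in that order (R = Rz(yaw) Ry(pitch) Rx(roll)).
In Python, from cell import get_obs, read_camera, sign_off, silhouettes gives the robot as it stands.
- The arm moves only by the tool play_rows, never from a script. Its argument "steps" is a list that holds one entry, the list of rows, each a list of 7 numbers: the shift along the tool's x, y, z in m, then the turn, a rotation vector about the tool's x, y, z in rad, then the finger opening in m, from 0 to 0.087. A call has 1 to 12 rows; each row shifts and turns the commanded pose from where the row before left it, along the tool's axes as they then stand; what a row does not reach is not made up. A row lasts 1/10 s, in which the tool goes at most 50 mm and 8.59 degrees, less where a joint would pass 70% of its speed; a pose out of reach is approached as far as the arm can. A call is refused whole if a number of a shift passes 0.05 or a number of a turn 0.15, either way. A call with a gripper value outside its range is refused whole. The fingers move at their own pace and stop on an object; "force" is the grip in N (left out, the last holds). Time passes only in rows, so rows that do not move let the fingers close. It gives the time, the measured TCP pose, the force, the opening and the grip force at its end, in the units of the state.
- get_obs(): the state, without advancing time (a new reading comes with each control period).
- read_camera(name): name is "side" or "top" or "wrist"; returns a dict with "frame" (420x560x3 uint8, red, green, blue), "intrinsics" (3x3 intrinsics, pixels), "k1" (the pictures are not rectified: a ray, as slopes to the right and down, at radius r is drawn at 1 + k1 r^2 times it, then the intrinsics apply), "view" (4x4, takes a point from world to camera coordinates). Camera axes: x right, y up, looking along -z (the intrinsics and any distortion apply to the point x, -y, -z); pixel columns grow to the right and rows downward; lengths in m; the calibration is good to about 2 mm. A picture is of the moment at which its call begins. There is no depth.
- sign_off(): hands the job in; it is judged then, once.
Trained networks look in the newest picture that a camera, given by its name, has taken for a name from the list of things; names that differ only in an ending like _2 or _b are one class to them, and where a whole thing is asked for, a point or a joint stands for the part that bears it (a point fixed in the world has none). Each returns a list of dicts, best first, with "p" (0 to 1); they miss things now and then, are a little off and sometimes report something else, mostly with a low value. They report only what shows in the picture. A call takes as long as a camera call. They do not tell look-alikes from the thing itself.
- silhouettes(camera, name): "pixels" (420x560 bool, what is visible of it) and "extent" ([left, top, right, bottom] in pixels, round what is visible of it).
The state is a dict: "time_s": time; "qpos": joint angles; "joint_velocities": joint speeds; "effort": joint torques, N m; "tool_pos": TCP position; "tool_rot": TCP orientation; "force": force on the tool from outside, world axes, zero at the start; "wrist_torque": the same for the moment, N m; "grip_width": finger opening in m; "grasp_force": force on a finger pad.
Only numpy, scipy, OpenCV 4.12 (cv2) and the standard library are available. Lean on these libraries where they do the work, as an engineer would, in place of code of your own. Each camera call takes 0.05 s, during which the arm holds its last target. There are 200 camera calls.

## Working session

There is one attempt and no reset: what is moved stays moved. The work goes in short steps, Python scripts to look and compute and a tool call to move; the robot and the scene stay as the last step left them, time stands still between calls to the robot, and variables do not carry over. Pictures are saved under pics/ and viewed, at most 14 in all, crops included, and the job is handed in when it is done.

Besides the shell and the picture viewer there is one more tool, called after "Call:" as name(argument=value, ...), one argument or row to a line, values as JSON. play_rows: Moves the arm, as the interface text tells. Its arguments: {"type":"object","properties":{"steps":{"type":"array","items":{"type":"array","items":{"type":"array","items":{"type":"number"}}}},"force":{"type":"number"}},"required":["steps"]}

```bash
mkdir -p pics; ls; cat > h.py <<'E'
import numpy as np, cv2
from cell import get_obs, read_camera, sign_off, silhouettes
def proj(c,P):
    P=np.atleast_2d(P); Q=(c['view']@np.c_[P,np.ones(len(P))].T).T
    s=np.c_[Q[:,0]/-Q[:,2],-Q[:,1]/-Q[:,2]]; r2=(s**2).sum(1,keepdims=True)
    s=s*(1+c['k1']*r2); K=np.array(c['intrinsics']); return s@K[:2,:2].T+K[:2,2]
def unproj(c,uv,z):
    uv=np.atleast_2d(uv).astype(float); K=np.array(c['intrinsics'])
    d=(uv-K[:2,2])@np.linalg.inv(K[:2,:2]).T; s=d.copy()
    for _ in range(20): s=d/(1+c['k1']*(s**2).sum(1,keepdims=True))
    V=np.array(c['view']); R=V[:3,:3]; o=-R.T@V[:3,3]
    D=np.c_[s[:,0],-s[:,1],-np.ones(len(s))]@R
    return o+D*((z-o[2])/D[:,2])[:,None]
def cam(n):
    c=read_camera(n); c['view']=np.array(c['view']); return c
def save(c,f,crop=None,k=1):
    im=c['frame'][:,:,::-1]
    if crop: im=im[crop[1]:crop[3],crop[0]:crop[2]]
    cv2.imwrite('pics/'+f,cv2.resize(im,None,fx=k,fy=k))
E
python3 - <<'E'
from h import *
t=cam('top');save(t,'top0.png',k=1.4)
for n in ['locker','star','door_handle','torch1','bowl','bolt_tip','door']:
    for s in silhouettes('top',n): 
        m=cv2.moments(s['pixels'].astype(np.uint8),True); print(n,round(s['p'],2),s['extent'],int(m['m00']),[round(m['m10']/max(m['m00'],1),1),round(m['m01']/max(m['m00'],1),1)])
s=cam('side');save(s,'side0.png',k=1.4)
for c in (t,s): print(np.round(-c['view'][:3,:3].T@c['view'][:3,3],3),c['intrinsics'],c['k1'])
print(get_obs())
E
```

```text
pics
locker 0.79 [112.7, 123.2, 291.0, 260.7] 16421 [221.2, 195.6]
locker 0.35 [174.0, 221.2, 210.8, 225.8] 157 [191.8, 222.7]
star 0.81 [120.4, 220.2, 178.3, 254.9] 446 [147.5, 232.1]
door_handle 0.88 [200.1, 190.6, 291.9, 256.5] 5928 [245.8, 222.5]
door_handle 0.65 [397.7, 174.2, 436.6, 214.7] 1247 [417.1, 194.4]
torch1 0.92 [378.8, 308.8, 406.4, 352.8] 605 [394.1, 329.7]
torch1 0.79 [332.5, 236.0, 353.6, 275.8] 417 [340.3, 253.7]
torch1 0.75 [399.4, 232.2, 418.7, 276.0] 530 [408.3, 253.4]
torch1 0.64 [333.8, 179.6, 359.3, 219.2] 533 [345.9, 199.3]
bowl 0.86 [397.4, 174.8, 435.5, 214.6] 1264 [416.8, 194.4]
bolt_tip 0.76 [176.8, 218.7, 209.4, 225.4] 109 [192.9, 222.8]
door 0.78 [197.8, 188.4, 289.8, 257.7] 5849 [246.1, 222.3]
[ 0.423 -0.004  1.088] [[391.2875137    0.         277.04750757]
 [  0.         391.2875137  219.0197569 ]
 [  0.           0.           1.        ]] -0.025573925557849847
[ 0.347 -0.791  0.653] [[431.17511841   0.         279.18826246]
 [  0.         431.17511841 208.57165637]
 [  0.           0.           1.        ]] 0.034546773762507976
{'time_s': 0.45, 'qpos': array([-73.27682327,  18.39436931,  -4.01618264,  83.11263196,
         1.2947989 ,  78.54028822,  -3.25896926]), 'joint_velocities': array([ 0.02889637,  0.03977549, -0.00090618, -0.02512504,  0.00806728,
       -0.00926408, -0.07425072]), 'effort': array([-2.98084788e-04, -4.90523243e+01, -4.02493291e-01, -3.12373567e+01,
       -6.35039248e-02,  3.54885170e-02,  5.54571147e-05]), 'tool_pos': array([0.17826253, 0.6250589 , 0.22251421]), 'tool_rot': array([-1.79997840e+02,  2.70397924e-03,  1.64086801e+02]), 'force': array([0.36043881, 0.34884993, 0.73221248]), 'wrist_torque': array([ 0.02453018, -0.04008936, -0.01115363]), 'grasp_force': 0.0, 'grip_width': 0.08694086396044205}
```

View pics/top0.png

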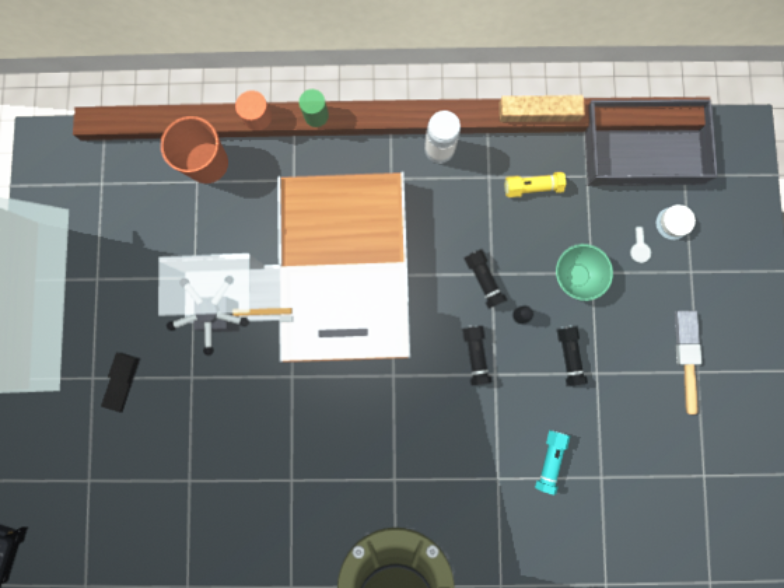

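View pics/side0.png

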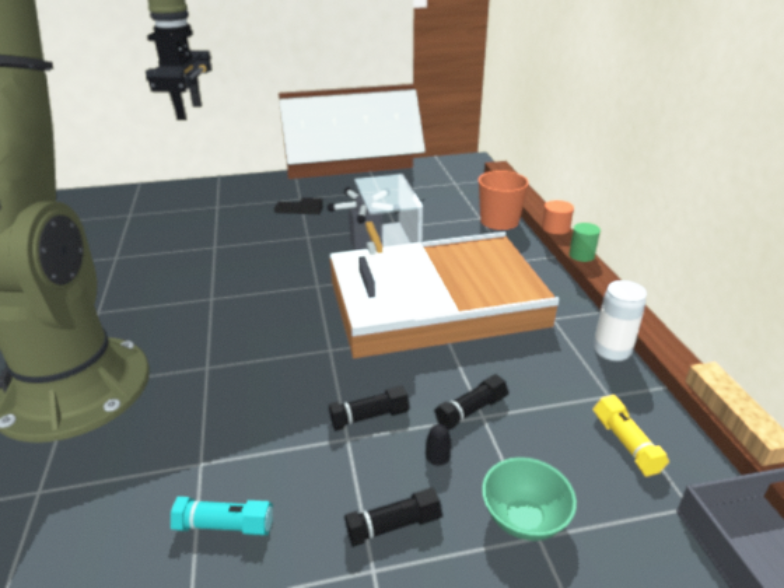

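The top view shows three black flashlights at about (346,199), (341,254) and (408,254) px. There are turquoise and yellow look-alikes, a black knob at (373,224), the bowl at (417,194), the locker at (246,195) and the star wheel at (148,222). I'll zoom in on the locker and wheel for pixel-accurate points.

```bash
python3 - <<'E'
from h import *
t=cam('top');save(t,'top1.png',crop=(105,115,305,265),k=4)
save(t,'top2.png',crop=(320,170,440,260),k=6)
np.save('t0.npy',t['frame'])
E
```

```text
(no output)
```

View pics/top1.png

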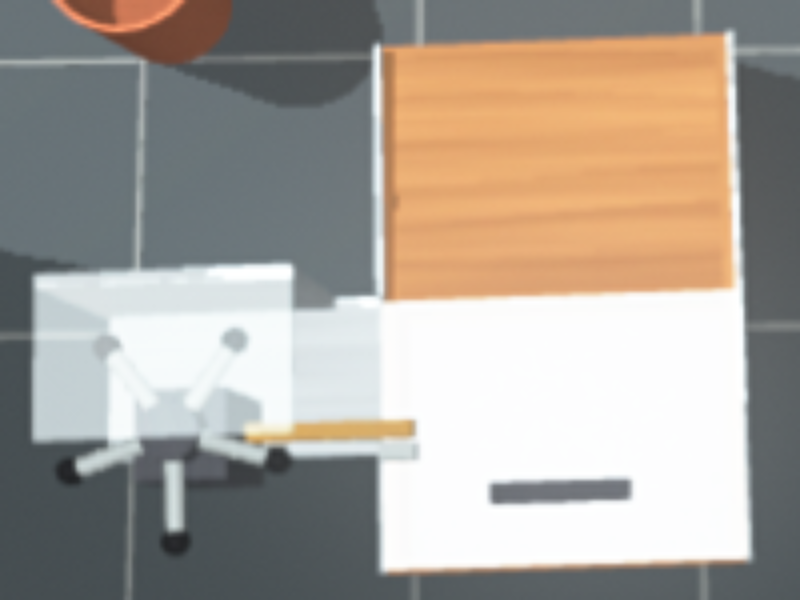

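View pics/top2.png

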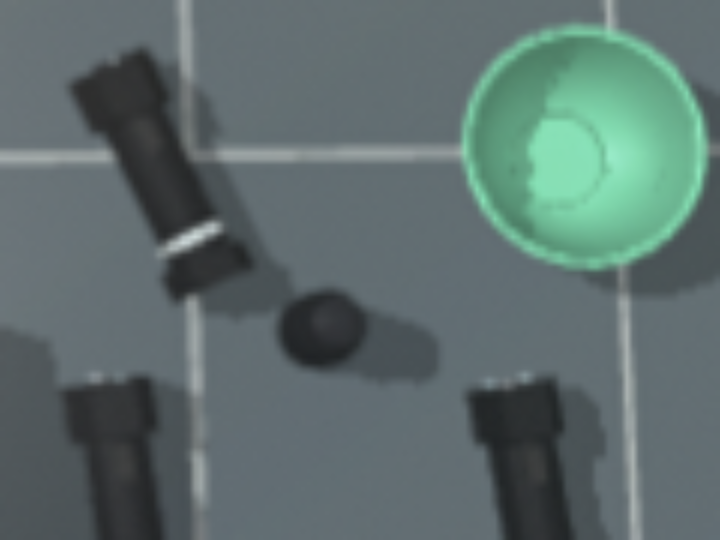

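Crop 1 (origin 105,115, ×4) shows the ball tips at (70,471), (176,542), (278,460), (234,340) and (106,348). The handle is centred near (560,490) and the near glass corners are (382,573) and (750,558). Crop 2 confirms three steel-black torches beside a black knob.

```bash
cat > fit.py <<'E'
from h import *
from scipy.optimize import least_squares
t=cam('top')
f=lambda p,k=4,o=(105,115):(np.array(p)+.5)/k-.5+np.array(o)
balls=[(176,542),(70,471),(106,348),(234,340),(278,460)]  # clockwise seen from above
obs=[f(p) for p in balls]+[f((560,490)),f((382,573)),f((750,558)),f((732,33))]
def model(q):
    x,y,a,th,xn=q
    P=[(-.085+.07*np.cos(th-i*np.radians(72)),.245+.07*np.sin(th-i*np.radians(72)),.1) for i in range(5)]
    P+=[(-.13,0,.095),(xn,.118,.062),(xn,-.118,.062),(.179,-.118,.055)]
    c,s=np.cos(a),np.sin(a)
    return np.array([(x+c*p[0]-s*p[1],y+s*p[0]+c*p[1],p[2]) for p in P])
r=least_squares(lambda q:(proj(t,model(q))-obs).ravel(),[.48,.08,0,np.pi,-.175],loss='soft_l1')
x,y,a,th,xn=r.x
print(np.round([x,y,np.degrees(a),np.degrees(th),xn],4)); print(np.round(r.fun.reshape(-1,2),1).tolist())
M=model(r.x); print('hub',np.round(M[:5].mean(0),4),'handle',np.round(M[5],4))
np.save('lock.npy',r.x)
for s in silhouettes('top','torch1'):
    pts=np.argwhere(s['pixels'])[:,::-1]; W=unproj(t,pts,.022)[:,:2]
    (c,wh,an)=cv2.minAreaRect((W*1000).astype(np.float32)); 
    u=np.linalg.svd(W-W.mean(0),full_matrices=False)[2][0]; u*=np.sign(u[0])
    print(round(s['p'],2),'c',np.round(c,0),np.round(wh,0),'yaw',round(np.degrees(np.arctan2(u[1],u[0])),1),t['frame'][s['pixels']].mean(0).round())
for px in [(373,224)]: print('knob',unproj(t,px,.02))
E
python3 fit.py
```

```text
[ 6.116000e-01  9.270000e-02  1.223900e+00  1.815255e+02 -1.778000e-01]
[[0.1, -0.2], [0.3, 0.1], [0.5, -0.0], [0.2, 0.0], [0.0, -0.2], [-0.3, -0.1], [0.9, -0.4], [-1.1, 0.4], [-1.4, 0.5]]
hub [0.5214 0.3358 0.1   ] handle [0.4817 0.0899 0.095 ]
0.98 c [ 234. -302.] [ 40. 117.] yaw -15.0 [ 81. 211. 210.]
0.86 c [ 436. -347.] [114.  41.] yaw 6.8 [53. 57. 58.]
0.8 c [ 438. -163.] [111.  41.] yaw 6.3 [55. 58. 59.]
0.71 c [ 778. -290.] [ 44. 124.] yaw -84.3 [228. 219. 100.]
0.64 c [ 587. -182.] [111.  37.] yaw 23.6 [56. 59. 60.]
0.3 c [487. 361.] [158.  77.] yaw -89.2 [135. 143. 144.]
knob [[ 0.51746989 -0.25563013  0.02      ]]
```

```bash
cat >> h.py <<'E'
from scipy.linalg import logm,expm
from scipy.spatial.transform import Rotation as Ro
def T(p,rpy):
    M=np.eye(4); M[:3,:3]=Ro.from_euler('xyz',rpy,degrees=True).as_matrix(); M[:3,3]=p; return M
def rows(T0,T1,n):
    "constant-screw row repeated n times"
    L=np.real(logm(np.linalg.inv(T0)@T1))/n; E=expm(L)
    w=Ro.from_matrix(E[:3,:3]).as_rotvec(); print(n,'x',np.r_[E[:3,3].round(4),w.round(4)].tolist()); return T1
def here():
    o=get_obs(); return T(o['tool_pos'],o['tool_rot'])
def down(x,y,z,yaw): return T([x,y,z],[180,0,yaw])
HUB=np.array([.5214,.3358])
def spoke(beta,z,along=.045,behind=.0155):
    b=np.radians(beta); p=HUB+along*np.array([np.cos(b),np.sin(b)])+behind*np.array([np.sin(b),-np.cos(b)])
    return down(p[0],p[1],z,beta-90)
E
python3 - <<'E'
from h import *
A=rows(here(),spoke(168.7,.20),11)
B=rows(A,spoke(168.7,.092),3)
C=rows(B,spoke(168.7+88,.092),11)
E
```

```text
11 x [-0.039, 0.0093, 0.0021, 0.0, -0.0, 0.1355]
3 x [-0.0, -0.0, 0.036, 0.0, 0.0, -0.0]
11 x [-0.0064, -0.0017, -0.0, 0.0, 0.0, -0.1396]
```

Call:
play_rows(
  steps=[
    [[-0.039,0.0093,0.0021,0,0,0.1355,0],[-0.039,0.0093,0.0021,0,0,0.1355,0],[-0.039,0.0093,0.0021,0,0,0.1355,0],[-0.039,0.0093,0.0021,0,0,0.1355,0],[-0.039,0.0093,0.0021,0,0,0.1355,0],[-0.039,0.0093,0.0021,0,0,0.1355,0],[-0.039,0.0093,0.0021,0,0,0.1355,0],[-0.039,0.0093,0.0021,0,0,0.1355,0],[-0.039,0.0093,0.0021,0,0,0.1355,0],[-0.039,0.0093,0.0021,0,0,0.1355,0],[-0.039,0.0093,0.0021,0,0,0.1355,0],[0,0,0,0,0,0,0]],
  ],
)

```text
time_s: 1.8
tool_pos: [0.4831, 0.3522, 0.1998]
tool_rot: [179.9, 0.2, 78.0]
force: [0.1, -0.9, -0.6]
grip_width: 0.0026
grasp_force: 0.0
```

```bash
python3 - <<'E'
from h import *
o=get_obs();print(o['tool_pos'],o['tool_rot'],o['qpos'],o['grip_width'])
B=rows(here(),spoke(168.7,.15),2)
E
```

```text
[0.48314701 0.35222012 0.19982101] [1.79887079e+02 1.61234932e-01 7.79718637e+01] [-55.02150218  12.91011212  19.02098804  93.38741194  -4.1355783
  74.47013292 -47.3636228 ] 0.002554464595531519
2 x [0.0035, -0.0022, 0.0249, 0.001, 0.0014, -0.0064]
```

Call:
play_rows(
  steps=[
    [[0.0035,-0.0022,0.025,0,0,-0.006,0],[0.0035,-0.0022,0.025,0,0,-0.006,0],[0,0,0,0,0,0,0],[0,0,0,0,0,0,0]],
  ],
)

```text
time_s: 2.2
tool_pos: [0.4768, 0.3679, 0.1497]
tool_rot: [-180.0, 0.0, 79.4]
force: [-0.2, -0.2, 0.8]
grip_width: 0.0006
grasp_force: 0.0
```

```bash
python3 - <<'E'
from h import *
o=get_obs();print(o['tool_pos'],o['tool_rot'],o['force'])
c=spoke(168.7,.15);print(c[:3,3])
B=rows(here(),spoke(168.7,.092),2)
t=cam('top');save(t,'w1.png',crop=(105,165,225,265),k=5)
print(proj(t,[[*HUB,.1]]))
E
```

```text
[0.4767656  0.36786027 0.14967681] [-1.79990294e+02  2.77841804e-02  7.94202513e+01] [-0.24088925 -0.18921204  0.75260467]
[0.48030951 0.3598171  0.15      ]
2 x [-0.0036, 0.0025, 0.0288, -0.0001, 0.0002, 0.0063]
[[148.04517684 222.53119669]]
```

View pics/w1.png

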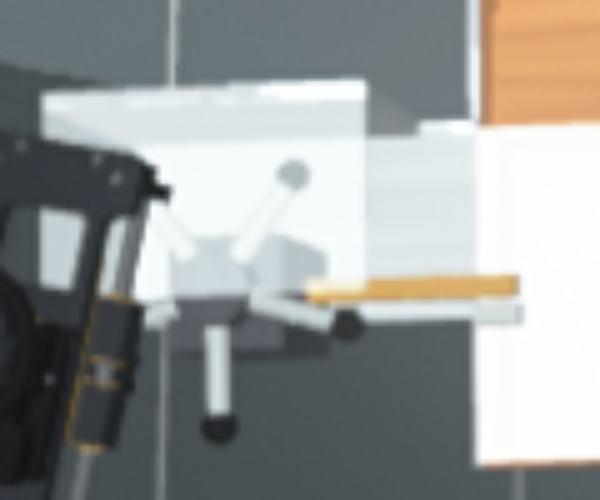

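The picture (origin 105,165, ×5) shows the gripper left of the near spoke, which ends at (219,428). The spokes haven't moved. The earlier reading only lagged, so I'll correct the offset and go down.

Call:
play_rows(
  steps=[
    [[-0.0036,0.0025,0.005,0,0,0.0063,0],[-0.0036,0.0025,0.005,0,0,0.0063,0],[0,0,0.024,0,0,0,0],[0,0,0.024,0,0,0,0],[0,0,0,0,0,0,0],[0,0,0,0,0,0,0]],
  ],
)

```text
time_s: 2.85
tool_pos: [0.4808, 0.3592, 0.0917]
tool_rot: [180.0, 0.0, 78.6]
force: [0.5, 1.1, 0.3]
grip_width: 0.0003
grasp_force: 0.0
```

Call:
play_rows(
  steps=[
    [[-0.0064,-0.0017,0,0,0,-0.1396,0],[-0.0064,-0.0017,0,0,0,-0.1396,0],[-0.0064,-0.0017,0,0,0,-0.1396,0],[-0.0064,-0.0017,0,0,0,-0.1396,0],[-0.0064,-0.0017,0,0,0,-0.1396,0],[-0.0064,-0.0017,0,0,0,-0.1396,0],[-0.0064,-0.0017,0,0,0,-0.1396,0],[-0.0064,-0.0017,0,0,0,-0.1396,0],[-0.0064,-0.0017,0,0,0,-0.1396,0],[-0.0064,-0.0017,0,0,0,-0.1396,0],[-0.0064,-0.0017,0,0,0,-0.1396,0],[0,0,0,0,0,0,0]],
  ],
)

```text
time_s: 4.05
tool_pos: [0.4969, 0.2966, 0.0933]
tool_rot: [179.8, 0.0, 166.6]
force: [-1.8, 1.7, 0.4]
grip_width: 0.0004
grasp_force: 1.0
```

Call:
play_rows(
  steps=[
    [[0,0,0,0,0,0,0]],
  ],
)

```text
time_s: 4.15
tool_pos: [0.4967, 0.2961, 0.0928]
tool_rot: [179.9, 0.1, 166.4]
force: [-1.7, 1.0, 0.6]
grip_width: 0.0001
grasp_force: 0.8
```

```bash
python3 - <<'E'
from h import *
c=spoke(256.7,.092);print(c[:3,3],get_obs()['tool_pos'],get_obs()['tool_rot'])
A=rows(here(),spoke(256.7,.092,.05,.023),1)
A=rows(A,spoke(256.7,.137,.05,.023),1)
A=rows(A,spoke(168.7,.137),11)
t=cam('top');save(t,'w2.png',crop=(105,165,225,265),k=5)
E
```

```text
[0.49596349 0.29557272 0.092     ] [0.49671906 0.29611865 0.09282709] [1.79906680e+02 6.44574321e-02 1.66438899e+02]
1 x [0.0081, -0.0057, 0.0008, 0.0016, 0.0011, -0.0046]
1 x [-0.0, -0.0, -0.045, 0.0, 0.0, -0.0]
11 x [0.0059, 0.0035, -0.0, -0.0, -0.0, 0.1396]
```

View pics/w2.png

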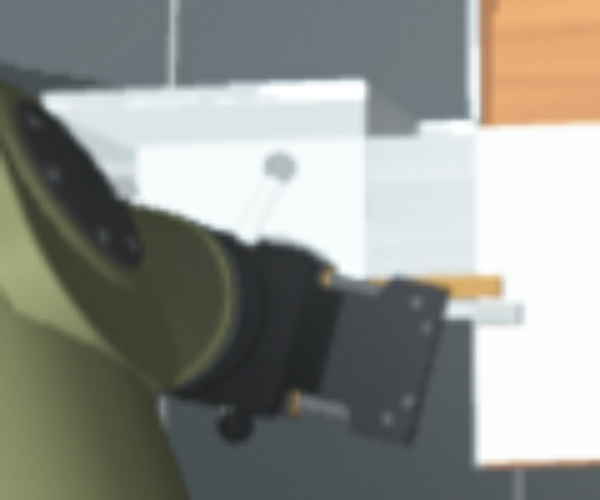

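The wheel has turned about 79°: the bolt has withdrawn and the next spoke's ball is at (235,428), about 6.6° past the middle. I'll shift the starting angle to match and repeat.

```bash
python3 - <<'E'
from h import *
A=rows(spoke(256.7,.137,.05,.023),spoke(174.7,.137),10)
A=rows(spoke(174.7,.092),spoke(256.7,.092),10)
E
```

```text
10 x [0.0059, 0.0036, -0.0, 0.0, -0.0, 0.1431]
10 x [-0.0066, -0.0018, -0.0, 0.0, 0.0, -0.1431]
```

Call:
play_rows(
  steps=[
    [[0.0075,-0.005,0,0,0,0,0],[0,0,-0.045,0,0,0,0],[0.0059,0.0036,0,0,0,0.1431,0],[0.0059,0.0036,0,0,0,0.1431,0],[0.0059,0.0036,0,0,0,0.1431,0],[0.0059,0.0036,0,0,0,0.1431,0],[0.0059,0.0036,0,0,0,0.1431,0],[0.0059,0.0036,0,0,0,0.1431,0],[0.0059,0.0036,0,0,0,0.1431,0],[0.0059,0.0036,0,0,0,0.1431,0],[0.0059,0.0036,0,0,0,0.1431,0],[0.0059,0.0036,0,0,0,0.1431,0]],
  ],
)

```text
time_s: 5.4
tool_pos: [0.4785, 0.3547, 0.1366]
tool_rot: [180.0, 0.0, 84.2]
force: [0.5, 0.0, 1.4]
grip_width: 0.0002
grasp_force: 0.0
```

Call:
play_rows(
  steps=[
    [[0,0,0,0,0,0,0],[0,0,0,0,0,0,0]],
  ],
)

```text
time_s: 5.6
tool_pos: [0.4784, 0.3546, 0.1364]
tool_rot: [180.0, 0.0, 84.8]
force: [-0.3, -0.8, -0.2]
grip_width: 0.0004
grasp_force: 0.0
```

```bash
python3 - <<'E'
from h import *
print(get_obs()['tool_pos'])
A=rows(here(),spoke(174.7,.137),1)
E
```

```text
[0.47838338 0.35456216 0.1364229 ]
1 x [0.0008, -0.0004, -0.0006, 0.0002, 0.0007, 0.0016]
```

Accurate. Second push.

Call:
play_rows(
  steps=[
    [[0,0,0.044,0,0,0,0],[0,0,0,0,0,0,0],[-0.0066,-0.0018,0,0,0,-0.1431,0],[-0.0066,-0.0018,0,0,0,-0.1431,0],[-0.0066,-0.0018,0,0,0,-0.1431,0],[-0.0066,-0.0018,0,0,0,-0.1431,0],[-0.0066,-0.0018,0,0,0,-0.1431,0],[-0.0066,-0.0018,0,0,0,-0.1431,0],[-0.0066,-0.0018,0,0,0,-0.1431,0],[-0.0066,-0.0018,0,0,0,-0.1431,0],[-0.0066,-0.0018,0,0,0,-0.1431,0],[-0.0066,-0.0018,0,0,0,-0.1431,0]],
  ],
)

```text
time_s: 6.8
tool_pos: [0.4947, 0.2963, 0.0936]
tool_rot: [179.9, -0.1, 167.1]
force: [-2.5, 3.8, -0.4]
grip_width: 0.0005
grasp_force: 1.8
```

Call:
play_rows(
  steps=[
    [[0,0,0,0,0,0,0],[0.0075,-0.005,0,0,0,0,0],[0,0,-0.045,0,0,0,0],[0.0059,0.0036,0,0,0,0.1431,0],[0.0059,0.0036,0,0,0,0.1431,0],[0.0059,0.0036,0,0,0,0.1431,0],[0.0059,0.0036,0,0,0,0.1431,0],[0.0059,0.0036,0,0,0,0.1431,0],[0.0059,0.0036,0,0,0,0.1431,0],[0.0059,0.0036,0,0,0,0.1431,0],[0.0059,0.0036,0,0,0,0.1431,0],[0.0059,0.0036,0,0,0,0.1431,0]],
  ],
)

```text
time_s: 8.0
tool_pos: [0.4749, 0.348, 0.138]
tool_rot: [180.0, 0.0, 92.4]
force: [-0.3, 0.4, 0.1]
grip_width: 0.0006
grasp_force: 0.0
```

Call:
play_rows(
  steps=[
    [[0.0059,0.0036,0,0,0,0.1431,0],[0,0,0,0,0,0,0],[0,0,0,0,0,0,0]],
  ],
)

```text
time_s: 8.3
tool_pos: [0.4782, 0.3539, 0.1377]
tool_rot: [180.0, 0.0, 84.8]
force: [-0.7, -0.2, -0.5]
grip_width: 0.0003
grasp_force: 0.0
```

```bash
python3 - <<'E'
from h import *
print(get_obs()['tool_pos'])
A=rows(here(),spoke(174.7,.137),1)
s=cam('side');save(s,'s1.png',crop=(180,100,320,220),k=5)
E
```

```text
[0.47822422 0.3539161  0.13771944]
1 x [0.0015, -0.0003, 0.0007, 0.0002, 0.0006, 0.0011]
```

View pics/s1.png

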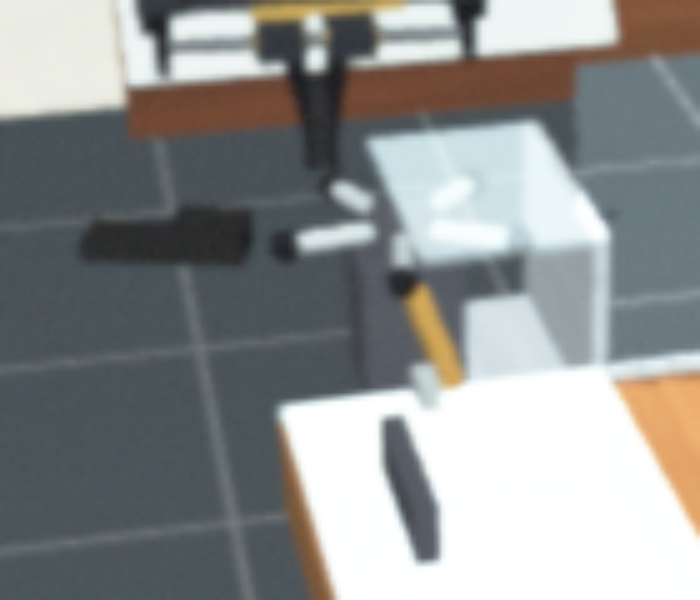

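The side view shows the bolt further back and the fingers above the gap between the left and near spokes. I'll do the third and fourth pushes.

Call:
play_rows(
  steps=[
    [[0.0012,0,0.045,0,0,0,0],[0,0,0,0,0,0,0],[-0.0066,-0.0018,0,0,0,-0.1431,0],[-0.0066,-0.0018,0,0,0,-0.1431,0],[-0.0066,-0.0018,0,0,0,-0.1431,0],[-0.0066,-0.0018,0,0,0,-0.1431,0],[-0.0066,-0.0018,0,0,0,-0.1431,0],[-0.0066,-0.0018,0,0,0,-0.1431,0],[-0.0066,-0.0018,0,0,0,-0.1431,0],[-0.0066,-0.0018,0,0,0,-0.1431,0],[-0.0066,-0.0018,0,0,0,-0.1431,0],[-0.0066,-0.0018,0,0,0,-0.1431,0]],
  ],
)

```text
time_s: 9.55
tool_pos: [0.4947, 0.2968, 0.0936]
tool_rot: [179.9, -0.1, 167.1]
force: [-2.1, 3.2, 0.1]
grip_width: 0.0005
grasp_force: 1.8
```

Call:
play_rows(
  steps=[
    [[0,0,0,0,0,0,0],[0.0075,-0.005,0,0,0,0,0],[0,0,-0.045,0,0,0,0],[0.0059,0.0036,0,0,0,0.1431,0],[0.0059,0.0036,0,0,0,0.1431,0],[0.0059,0.0036,0,0,0,0.1431,0],[0.0059,0.0036,0,0,0,0.1431,0],[0.0059,0.0036,0,0,0,0.1431,0],[0.0059,0.0036,0,0,0,0.1431,0],[0.0059,0.0036,0,0,0,0.1431,0],[0.0059,0.0036,0,0,0,0.1431,0],[0.0059,0.0036,0,0,0,0.1431,0]],
  ],
)

```text
time_s: 10.75
tool_pos: [0.4749, 0.3486, 0.1381]
tool_rot: [180.0, 0.0, 92.3]
force: [0.9, 0.1, 0.2]
grip_width: 0.0006
grasp_force: 0.0
```

Call:
play_rows(
  steps=[
    [[0.0059,0.0036,0,0,0,0.1431,0],[0,0,0,0,0,0,0],[0,0,0,0,0,0,0]],
  ],
)

```text
time_s: 11.05
tool_pos: [0.4783, 0.3545, 0.1377]
tool_rot: [180.0, 0.0, 84.8]
force: [-0.4, 0.1, 0.0]
grip_width: 0.0007
grasp_force: 0.0
```

Call:
play_rows(
  steps=[
    [[0.0005,0,0.045,0,0,0,0],[0,0,0,0,0,0,0],[-0.0066,-0.0018,0,0,0,-0.1431,0],[-0.0066,-0.0018,0,0,0,-0.1431,0],[-0.0066,-0.0018,0,0,0,-0.1431,0],[-0.0066,-0.0018,0,0,0,-0.1431,0],[-0.0066,-0.0018,0,0,0,-0.1431,0],[-0.0066,-0.0018,0,0,0,-0.1431,0],[-0.0066,-0.0018,0,0,0,-0.1431,0],[-0.003,-0.001,0,0,0,-0.07,0],[0,0,0,0,0,0,0]],
  ],
)

```text
time_s: 12.15
tool_pos: [0.4717, 0.3211, 0.0938]
tool_rot: [179.7, -1.2, 146.8]
force: [-20.2, 22.2, 3.1]
grip_width: 0.0007
grasp_force: 15.1
```

Call:
play_rows(
  steps=[
    [[0.0075,-0.005,0,0,0,0,0],[0,0,-0.045,0,0,0,0],[0,-0.03,-0.045,0,0,0,0],[0,-0.045,0,0,0,0,0],[0,-0.045,0,0,0,0,0],[0,0,0,0,0,0,0]],
  ],
)

```text
time_s: 12.75
tool_pos: [0.4063, 0.2041, 0.18]
tool_rot: [-179.9, -0.0, 145.8]
force: [-0.2, -1.0, -1.1]
grip_width: 0.0008
grasp_force: 0.0
```

```bash
python3 - <<'E'
from h import *
o=get_obs();print(o['tool_pos'],o['tool_rot'],o['force'])
t=cam('top');save(t,'w3.png',crop=(105,165,225,265),k=5)
E
```

```text
[0.4062533  0.20410522 0.18002904] [-1.79875247e+02 -3.92639207e-03  1.45832858e+02] [-0.16167038 -1.02224935 -1.12617521]
```

View pics/w3.png

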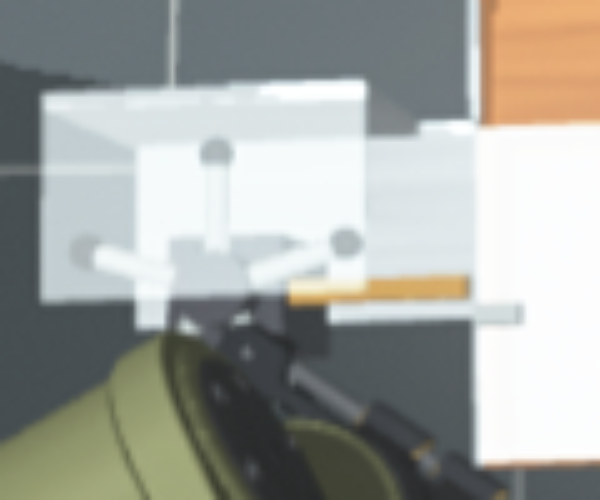

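```bash
python3 - <<'E'
from h import *
t=cam('top'); x,y,a,th,xn=np.load('lock.npy')
c,s=np.cos(a),np.sin(a)
for px in [(198.5,222.5),(208.3,222.2),(105+502/5,222.2),(105+345/5,165+242/5),(105+216/5,165+152/5),(105+88/5,165+250/5)]:
    w=unproj(t,px,.077 if px[0]>190 else .1)[0,:2]-[x,y]; L=np.array([c*w[0]+s*w[1],-s*w[0]+c*w[1]])
    h=L-[-.085,.245]; print(np.round(L,4),np.degrees(np.arctan2(h[1],h[0])).round(1))
E
```

```text
[-0.087   0.1203] -90.9
[-0.0871  0.0947] -90.8
[-0.0868  0.1022] -90.7
[-0.0638  0.1781] -72.4
[-0.0148  0.2447] -0.2
[-0.0634  0.3109] 71.8
```

The spokes now sit at 0° and ±72° in the locker frame, and the bolt tip is at y≈0.121. With 20 N of push-back, the wheel is at its drawn-back stop, so the door is next.

```bash
python3 - <<'E'
from h import *
A=rows(here(),down(.442,.089,.18,1.2),17)
T0=here();L=np.real(logm(np.linalg.inv(T0)@A))
for k in (.25,.5,.75): print((T0@expm(L*k))[:3,3].round(3))
E
```

```text
17 x [-0.0086, 0.0045, 0.0, 0.0001, -0.0002, 0.1487]
[0.447 0.195 0.181]
[0.469 0.161 0.18 ]
[0.467 0.121 0.18 ]
```

Call:
play_rows(
  steps=[
    [[-0.0086,0.0045,0,0,0,0.1487,0],[-0.0086,0.0045,0,0,0,0.1487,0],[-0.0086,0.0045,0,0,0,0.1487,0],[-0.0086,0.0045,0,0,0,0.1487,0],[-0.0086,0.0045,0,0,0,0.1487,0],[-0.0086,0.0045,0,0,0,0.1487,0],[-0.0086,0.0045,0,0,0,0.1487,0],[-0.0086,0.0045,0,0,0,0.1487,0],[-0.0086,0.0045,0,0,0,0.1487,0],[-0.0086,0.0045,0,0,0,0.1487,0],[-0.0086,0.0045,0,0,0,0.1487,0],[-0.0086,0.0045,0,0,0,0.1487,0]],
  ],
)

```text
time_s: 14.05
tool_pos: [0.4708, 0.1287, 0.1796]
tool_rot: [180.0, -0.0, 43.6]
force: [0.9, -0.5, 1.1]
grip_width: 0.0005
grasp_force: 0.0
```

Call:
play_rows(
  steps=[
    [[-0.0086,0.0045,0,0,0,0.1487,0],[-0.0086,0.0045,0,0,0,0.1487,0],[-0.0086,0.0045,0,0,0,0.1487,0],[-0.0086,0.0045,0,0,0,0.1487,0],[-0.0086,0.0045,0,0,0,0.1487,0],[0,0,0,0,0,0,0],[0,0,0,0,0,0,0]],
  ],
)

```text
time_s: 14.75
tool_pos: [0.4429, 0.0903, 0.1796]
tool_rot: [-180.0, -0.1, 1.5]
force: [-0.7, 0.6, 0.0]
grip_width: 0.0005
grasp_force: 0.0
```

```bash
python3 - <<'E'
from h import *
o=get_obs();print(o['tool_pos'],o['tool_rot'],o['qpos'].round(0))
A=rows(here(),down(.442,.089,.077,1.2),3)
E
```

```text
[0.44293915 0.09028426 0.17960584] [-1.79980219e+02 -6.24716053e-02  1.46940596e+00] [ -27.   -5.   11.  114.    1.   71. -104.]
3 x [-0.0003, 0.0004, 0.0342, -0.0001, -0.0004, 0.0016]
```

Call:
play_rows(
  steps=[
    [[0,0,0.034,0,0,0,0],[0,0,0.034,0,0,0,0],[0,0,0.034,0,0,0,0],[0.015,0,0,0,0,0,0],[0.02,0,0,0,0,0,0],[0.02,0,0,0,0,0,0],[0.02,0,0,0,0,0,0],[0.02,0,0,0,0,0,0],[0.02,0,0,0,0,0,0],[0.02,0,0,0,0,0,0],[0.02,0,0,0,0,0,0],[0.015,0,0,0,0,0,0]],
  ],
)

```text
time_s: 15.95
tool_pos: [0.6125, 0.0939, 0.0759]
tool_rot: [180.0, 0.2, 1.5]
force: [-1.4, -0.2, 1.2]
grip_width: 0.0002
grasp_force: 1.2
```

Call:
play_rows(
  steps=[
    [[0.008,0,0,0,0,0,0],[0.006,0,0,0,0,0,0],[0.004,0,0,0,0,0,0],[0,0,0,0,0,0,0]],
  ],
)

```text
time_s: 16.35
tool_pos: [0.6305, 0.0937, 0.0771]
tool_rot: [-180.0, -0.0, 1.3]
force: [-0.6, -0.3, -1.0]
grip_width: 0.0006
grasp_force: 0.0
```

Call:
play_rows(
  steps=[
    [[0.003,0,0,0,0,0,0],[0.003,0,0,0,0,0,0],[0.003,0,0,0,0,0,0],[0,0,0,0,0,0,0]],
  ],
)

```text
time_s: 16.75
tool_pos: [0.6351, 0.0938, 0.0772]
tool_rot: [-180.0, 0.5, 1.2]
force: [-12.6, -0.3, 7.6]
grip_width: 0.0002
grasp_force: 6.2
```

```bash
python3 - <<'E'
from h import *
t=cam('top'); save(t,'d1.png',crop=(180,120,310,260),k=4)
x,y,a,th,xn=np.load('lock.npy'); c,s=np.cos(a),np.sin(a)
for d in (0,.172):print(proj(t,[[x+c*(-.13+d),y+s*(-.13+d),.096]]))
for q in silhouettes('top','torch1'):
    W=unproj(t,np.argwhere(q['pixels'])[:,::-1],.022)[:,:2]
    cc,wh,_=cv2.minAreaRect((W*1000).astype(np.float32)); u=np.linalg.svd(W-W.mean(0),full_matrices=False)[2][0]; u*=np.sign(u[0])
    print(round(q['p'],2),'c',np.round(cc,0),np.round(wh,0),'yaw',round(np.degrees(np.arctan2(u[1],u[0])),1),t['frame'][q['pixels']].mean(0).round())
E
```

```text
[[244.283306   237.02599616]]
[[242.68507933 170.64329643]]
0.88 c [ 436. -348.] [114.  41.] yaw 8.7 [44. 48. 49.]
0.87 c [ 587. -183.] [115.  40.] yaw 23.0 [48. 51. 52.]
0.78 c [ 234. -301.] [ 42. 114.] yaw -16.0 [ 86. 218. 218.]
0.61 c [ 439. -164.] [110.  39.] yaw 6.8 [54. 56. 58.]
0.56 c [ 777. -289.] [ 41. 122.] yaw -84.0 [237. 229. 105.]
```

View pics/d1.png

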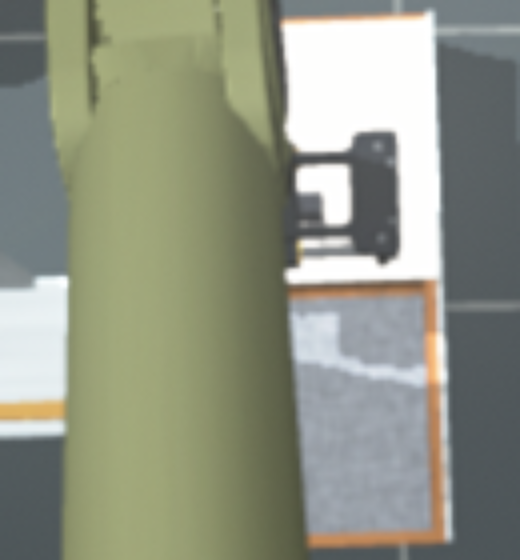

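The door is fully open: the well shows at (360,410) in the crop and I felt the 12 N stop. Now to the first torch.

```bash
python3 - <<'E'
from h import *
A=rows(here(),down(.628,.094,.15,1.2),2)
A=rows(A,down(.4385,-.1635,.12,6.6),8)
E
```

```text
2 x [-0.0038, -0.0002, -0.0364, -0.0001, 0.0043, 0.0003]
8 x [-0.0257, 0.0307, 0.0038, -0.0, 0.0, -0.0118]
```

Call:
play_rows(
  steps=[
    [[-0.01,0,0,0,0,0,0.02],[0,0,-0.036,0,0,0,0.06],[0,0,-0.037,0,0,0,0.06],[-0.0257,0.0307,0.0038,0,0,-0.0118,0.06],[-0.0257,0.0307,0.0038,0,0,-0.0118,0.06],[-0.0257,0.0307,0.0038,0,0,-0.0118,0.06],[-0.0257,0.0307,0.0038,0,0,-0.0118,0.06],[-0.0257,0.0307,0.0038,0,0,-0.0118,0.06],[-0.0257,0.0307,0.0038,0,0,-0.0118,0.06],[-0.0257,0.0307,0.0038,0,0,-0.0118,0.06],[-0.0257,0.0307,0.0038,0,0,-0.0118,0.06],[0,0,0,0,0,0,0.06]],
  ],
)

```text
time_s: 18.05
tool_pos: [0.4362, -0.1698, 0.1198]
tool_rot: [179.9, -0.0, 6.1]
force: [-0.2, 0.0, -0.5]
grip_width: 0.0599
grasp_force: 0.0
```

Call:
play_rows(
  steps=[
    [[0,0,0,0,0,0,0.06],[0,0,0,0,0,0,0.06]],
  ],
)

```text
time_s: 18.25
tool_pos: [0.4403, -0.1637, 0.1202]
tool_rot: [180.0, -0.1, 6.7]
force: [0.4, -0.4, -0.1]
grip_width: 0.06
grasp_force: 0.0
```

```bash
cat > find.py <<'E'
from h import *
import sys
def torches(n,zz=.022,names='torch1',Wxy=None):
    t=cam(n); out=[]
    for q in silhouettes(n,names):
        if t['frame'][q['pixels']].mean(0).max()>110: continue
        W=unproj(t,np.argwhere(q['pixels'])[:,::-1],zz)[:,:2]
        cc,wh,_=cv2.minAreaRect((W*1000).astype(np.float32)); u=np.linalg.svd(W-W.mean(0),full_matrices=False)[2][0]; u*=np.sign(u[0])
        print(n,round(q['p'],2),'c',np.round(cc,0),np.round(wh,0),'yaw',round(np.degrees(np.arctan2(u[1],u[0])),1))
    return t
E
python3 - <<'E'
from find import *
o=get_obs();print(o['tool_pos'],o['tool_rot'])
w=torches('wrist');save(w,'wr1.png'); torches('top')
rows(here(),down(.4385,-.1635,.004,6.6),3)
E
```

```text
[ 0.44033542 -0.16365716  0.12019183] [ 1.79990332e+02 -1.20847771e-01  6.69035849e+00]
wrist 0.82 c [ 436. -162.] [122.  41.] yaw 7.5
wrist 0.76 c [ 571. -190.] [76. 41.] yaw 26.4
wrist 0.68 c [ 452. -341.] [83. 46.] yaw 7.8
top 0.94 c [ 587. -183.] [113.  40.] yaw 22.4
3 x [-0.0005, -0.0001, 0.0386, 0.0001, -0.0001, 0.0008]
```

View pics/wr1.png

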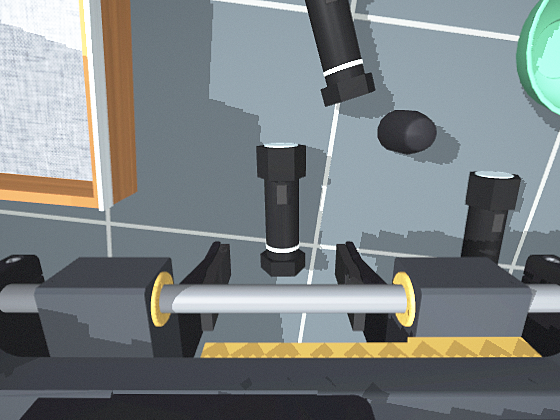

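The wrist view shows the first torch lying centred between the fingers at (283,210), so I'll go down and grip.

Call:
play_rows(
  steps=[
    [[-0.001,0,0.039,0,0,0,0.06],[-0.001,0,0.039,0,0,0,0.06],[0,0,0.038,0,0,0,0.06],[0,0,0,0,0,0,0.06],[0,0,0,0,0,0,0],[0,0,0,0,0,0,0],[0,0,0,0,0,0,0],[0,0,0,0,0,0,0],[0,0,0,0,0,0,0]],
  ],
  force=30,
)

```text
time_s: 19.35
tool_pos: [0.4373, -0.1644, 0.0039]
tool_rot: [-180.0, -0.0, 6.6]
force: [-0.3, 0.6, 1.7]
grip_width: 0.0292
grasp_force: 30.0
```

```bash
python3 - <<'E'
from h import *
x,y,a,th,xn=np.load('lock.npy');c,s=np.cos(a),np.sin(a)
W=lambda X,Y:(x+c*X-s*Y,y+s*X+c*Y)
print([np.round(W(-.086,Y),4) for Y in(.06,-.002,-.064)])
o=get_obs();print(o['tool_pos'],o['grip_width'],o['grasp_force'])
A=rows(here(),down(*here()[:2,3],.13,6.7),3)
p=W(-.086,.06);B=rows(A,down(*p,.13,1.2),6)
E
```

```text
[array([0.5244, 0.1509]), array([0.5257, 0.0889]), array([0.527 , 0.0269])]
[ 0.43734985 -0.16436871  0.00392747] 0.029173152588486545 29.984031915664673
3 x [0.0, -0.0, -0.042, -0.0001, -0.0002, -0.0004]
6 x [0.0185, -0.0513, -0.0, -0.0, -0.0, 0.016]
```

```bash
python3 - <<'E'
from h import *
A=down(.4374,-.1644,.13,6.7)
B=rows(A,down(.5244,.1509,.13,1.2),8)
E
```

```text
8 x [0.0138, -0.0385, -0.0, -0.0, -0.0, 0.012]
```

Call:
play_rows(
  steps=[
    [[0,0,-0.042,0,0,0,0],[0,0,-0.042,0,0,0,0],[0,0,-0.042,0,0,0,0],[0,0,0,0,0,0,0]],
  ],
)

```text
time_s: 19.75
tool_pos: [0.4411, -0.1658, 0.1352]
tool_rot: [179.9, -0.6, 6.6]
force: [1.4, -0.7, -2.2]
grip_width: 0.0291
grasp_force: 30.0
```

Call:
play_rows(
  steps=[
    [[0.0138,-0.0385,0,0,0,0.012,0],[0.0138,-0.0385,0,0,0,0.012,0],[0.0138,-0.0385,0,0,0,0.012,0],[0.0138,-0.0385,0,0,0,0.012,0],[0.0138,-0.0385,0,0,0,0.012,0],[0.0138,-0.0385,0,0,0,0.012,0],[0.0138,-0.0385,0,0,0,0.012,0],[0.0138,-0.0385,0,0,0,0.012,0],[0,0,0,0,0,0,0],[0,0,0,0,0,0,0],[0,0,0,0,0,0,0]],
  ],
)

```text
time_s: 20.85
tool_pos: [0.5239, 0.1488, 0.1286]
tool_rot: [179.9, 0.1, 1.0]
force: [-0.3, 0.0, -2.4]
grip_width: 0.0292
grasp_force: 30.0
```

```bash
python3 - <<'E'
from h import *
o=get_obs();print(o['tool_pos'],o['tool_rot'],o['grip_width'],o['grasp_force'])
w=cam('wrist');save(w,'wr2.png')
rows(here(),down(.5244,.1509,.0135,1.2),4)
E
```

```text
[0.52393215 0.1488043  0.1285615 ] [1.79917540e+02 1.12015709e-01 1.03552453e+00] 0.029193489051204113 29.95342791080475
4 x [0.0001, -0.0006, 0.0289, 0.0003, 0.0003, -0.0009]
```

View pics/wr2.png

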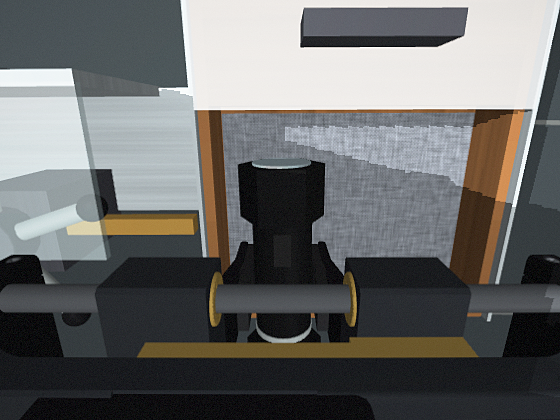

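The wrist view shows the torch held level over the left part of the well, head end at (282,190). I'll lower and release it.

Call:
play_rows(
  steps=[
    [[0,-0.0006,0.035,0,0,0,0],[0,-0.0006,0.035,0,0,0,0],[0,-0.0006,0.03,0,0,0,0],[0,0,0.0145,0,0,0,0],[0,0,0,0,0,0,0],[0,0,0.001,0,0,0,0],[0,0,0,0,0,0,0.046],[0,0,0,0,0,0,0.046],[0,0,0,0,0,0,0.046],[0,0,-0.03,0,0,0,0.046],[0,0,-0.04,0,0,0,0.046],[0,0,-0.04,0,0,0,0.06]],
  ],
)

```text
time_s: 22.1
tool_pos: [0.5244, 0.1523, 0.1258]
tool_rot: [-180.0, 0.0, 1.1]
force: [1.2, 1.1, 0.5]
grip_width: 0.0488
grasp_force: 0.0
```

```bash
python3 - <<'E'
from find import *
o=get_obs();print(o['tool_pos'],o['tool_rot'],o['grip_width'])
rows(down(.5244,.1509,.125,1.2),down(.436,-.3465,.125,8),11)
torches('top')
E
```

```text
[0.52443831 0.15225582 0.12575646] [-1.79999115e+02  2.18294821e-04  1.12132341e+00] 0.0488200411945485
11 x [-0.0114, 0.0445, 0.0, 0.0, 0.0, -0.0108]
top 0.81 c [ 436. -348.] [113.  39.] yaw 6.7
top 0.76 c [504. 157.] [81. 38.] yaw 7.4
top 0.61 c [ 588. -183.] [111.  37.] yaw 24.2
```

Call:
play_rows(
  steps=[
    [[-0.0114,0.0445,0,0,0,-0.01,0.06],[-0.0114,0.0445,0,0,0,-0.01,0.06],[-0.0114,0.0445,0,0,0,-0.01,0.06],[-0.0114,0.0445,0,0,0,-0.01,0.06],[-0.0114,0.0445,0,0,0,-0.01,0.06],[-0.0114,0.0445,0,0,0,-0.01,0.06],[-0.0114,0.0445,0,0,0,-0.01,0.06],[-0.0114,0.0445,0,0,0,-0.01,0.06],[-0.0114,0.0445,0,0,0,-0.01,0.06],[-0.0114,0.0445,0,0,0,-0.01,0.06],[-0.0114,0.0445,0,0,0,-0.01,0.06],[0,0,0,0,0,0,0.06]],
  ],
)

```text
time_s: 23.4
tool_pos: [0.4305, -0.3521, 0.1248]
tool_rot: [179.7, 0.1, 6.9]
force: [0.3, 0.2, -0.4]
grip_width: 0.06
grasp_force: 0.0
```

Call:
play_rows(
  steps=[
    [[0,0,0,0,0,0,0.06],[0,0,0,0,0,0,0.06]],
  ],
)

```text
time_s: 23.6
tool_pos: [0.4341, -0.3431, 0.1239]
tool_rot: [-179.9, -0.0, 7.5]
force: [0.2, 0.5, 0.2]
grip_width: 0.0598
grasp_force: 0.0
```

```bash
python3 - <<'E'
from find import *
o=get_obs();print(o['tool_pos'],o['tool_rot'])
torches('wrist');torches('top')
rows(here(),down(.436,-.3475,.004,7.3),3)
E
```

```text
[ 0.43405999 -0.34310481  0.12386848] [-1.79936734e+02 -9.31677020e-03  7.50531463e+00]
wrist 0.83 c [ 432. -347.] [121.  41.] yaw 7.9
wrist 0.67 c [ 556. -200.] [50. 42.] yaw 39.4
top 0.83 c [ 588. -183.] [116.  42.] yaw 24.0
top 0.7 c [527. 151.] [118.  39.] yaw 1.9
top 0.5 c [ 437. -344.] [114.  40.] yaw 13.2
3 x [0.0004, 0.0015, 0.0401, -0.0002, -0.0002, 0.0015]
```

Call:
play_rows(
  steps=[
    [[0.0004,0.0013,0.04,0,0,0,0.06],[0,0.0013,0.04,0,0,0,0.06],[0,0.0013,0.04,0,0,0,0.06],[0,0,0,0,0,0,0.06],[0,0,0,0,0,0,0],[0,0,0,0,0,0,0],[0,0,0,0,0,0,0],[0,0,0,0,0,0,0],[0,0,0,0,0,0,0],[0,0,-0.042,0,0,0,0],[0,0,-0.042,0,0,0,0],[0,0,-0.042,0,0,0,0]],
  ],
)

```text
time_s: 25.0
tool_pos: [0.4336, -0.3479, 0.1309]
tool_rot: [-179.9, 0.1, 7.4]
force: [1.5, -0.8, -2.1]
grip_width: 0.0295
grasp_force: 30.0
```

Call:
play_rows(
  steps=[
    [[0,0,0,0,0,0,0],[0,0,0,0,0,0,0]],
  ],
)

```text
time_s: 25.2
tool_pos: [0.4347, -0.3483, 0.1307]
tool_rot: [180.0, -0.1, 7.4]
force: [0.4, -0.3, -3.0]
grip_width: 0.0292
grasp_force: 30.0
```

```bash
python3 - <<'E'
from h import *
o=get_obs();print(o['tool_pos'],o['tool_rot'],o['grip_width'],o['grasp_force'])
A=rows(here(),down(.5257,.0875,.13,1.2),11)
E
```

```text
[ 0.4347187  -0.34826411  0.13068188] [ 1.79982172e+02 -8.92571370e-02  7.42923297e+00] 0.029247758665869147 29.99304950237274
11 x [0.0114, -0.0388, 0.0001, 0.0, -0.0001, 0.0099]
```

Call:
play_rows(
  steps=[
    [[0.0114,-0.0388,0,0,0,0.0099,0],[0.0114,-0.0388,0,0,0,0.0099,0],[0.0114,-0.0388,0,0,0,0.0099,0],[0.0114,-0.0388,0,0,0,0.0099,0],[0.0114,-0.0388,0,0,0,0.0099,0],[0.0114,-0.0388,0,0,0,0.0099,0],[0.0114,-0.0388,0,0,0,0.0099,0],[0.0114,-0.0388,0,0,0,0.0099,0],[0.0114,-0.0388,0,0,0,0.0099,0],[0.0114,-0.0388,0,0,0,0.0099,0],[0.0114,-0.0388,0,0,0,0.0099,0],[0,0,0,0,0,0,0]],
  ],
)

```text
time_s: 26.4
tool_pos: [0.524, 0.0944, 0.1276]
tool_rot: [-179.9, 0.2, 1.7]
force: [-0.0, 0.2, -1.6]
grip_width: 0.0292
grasp_force: 30.0
```

Call:
play_rows(
  steps=[
    [[0,0,0,0,0,0,0],[0,0,0,0,0,0,0]],
  ],
)

```text
time_s: 26.6
tool_pos: [0.5241, 0.0853, 0.1285]
tool_rot: [179.9, 0.2, 1.1]
force: [0.1, -1.0, -2.3]
grip_width: 0.0292
grasp_force: 30.0
```

```bash
python3 - <<'E'
from find import *
o=get_obs();print(o['tool_pos'],o['tool_rot'],o['grip_width'],o['grasp_force'])
rows(here(),down(.5257,.0875,.0135,1.2),4)
torches('wrist',.03)
E
```

```text
[0.52408265 0.08529864 0.12848295] [179.91335564   0.18483918   1.09895008] 0.029167251952750297 29.997501969337463
4 x [0.0005, -0.0006, 0.0287, 0.0004, 0.0008, -0.0004]
wrist 0.88 c [475.  85.] [184.  73.] yaw 1.2
wrist 0.78 c [526. 152.] [119.  42.] yaw 2.0
```

Call:
play_rows(
  steps=[
    [[0.0005,-0.0004,0.035,0,0,0,0],[0.0005,-0.0004,0.035,0,0,0,0],[0,0,0.03,0,0,0,0],[0,0,0.0145,0,0,0,0],[0,0,0,0,0,0,0],[0,0,0.001,0,0,0,0],[0,0,0,0,0,0,0.046],[0,0,0,0,0,0,0.046],[0,0,0,0,0,0,0.046],[0,0,-0.03,0,0,0,0.046],[0,0,-0.04,0,0,0,0.046],[0,0,-0.04,0,0,0,0.06]],
  ],
)

```text
time_s: 27.9
tool_pos: [0.5261, 0.0877, 0.1262]
tool_rot: [180.0, 0.0, 1.2]
force: [1.3, 0.1, 0.7]
grip_width: 0.0488
grasp_force: 0.0
```

```bash
python3 - <<'E'
from find import *
o=get_obs();print(o['tool_pos'],o['tool_rot'],o['grip_width'])
torches('top'); torches('wrist',.03)
rows(here(),down(.587,-.1825,.125,23.5),8)
E
```

```text
[0.52608068 0.08772142 0.1262481 ] [1.79998669e+02 2.59827347e-03 1.18241245e+00] 0.0488229776301395
top 0.95 c [ 588. -183.] [112.  37.] yaw 23.5
wrist 0.76 c [528. 153.] [114.  41.] yaw -3.0
wrist 0.64 c [525.  89.] [121.  41.] yaw 0.9
wrist 0.56 c [ 625. -129.] [16.  2.] yaw 18.0
8 x [0.0009, 0.0348, 0.0002, -0.0001, -0.0005, -0.0487]
```

Call:
play_rows(
  steps=[
    [[0.0009,0.0348,0,0,0,-0.0487,0.06],[0.0009,0.0348,0,0,0,-0.0487,0.06],[0.0009,0.0348,0,0,0,-0.0487,0.06],[0.0009,0.0348,0,0,0,-0.0487,0.06],[0.0009,0.0348,0,0,0,-0.0487,0.06],[0.0009,0.0348,0,0,0,-0.0487,0.06],[0.0009,0.0348,0,0,0,-0.0487,0.06],[0.0009,0.0348,0,0,0,-0.0487,0.06],[0,0,0,0,0,0,0.06],[0,0,0,0,0,0,0.06],[0,0,0,0,0,0,0.06]],
  ],
)

```text
time_s: 29.2
tool_pos: [0.5852, -0.1808, 0.1235]
tool_rot: [-179.9, 0.1, 23.6]
force: [0.7, 0.8, -0.6]
grip_width: 0.06
grasp_force: 0.0
```

```bash
python3 - <<'E'
from find import *
o=get_obs();print(o['tool_pos'],o['tool_rot'])
torches('wrist');torches('top')
rows(here(),down(.587,-.183,.004,23.5),3)
E
```

```text
[ 0.58520748 -0.18080808  0.1234547 ] [-1.79877379e+02  7.53588231e-02  2.35695659e+01]
wrist 0.9 c [ 587. -183.] [123.  40.] yaw 24.3
top 0.97 c [526. 151.] [116.  39.] yaw 2.6
top 0.83 c [527.  85.] [ 41. 116.] yaw 0.9
3 x [0.0001, 0.0008, 0.0402, -0.0002, -0.0001, 0.0006]
```

Call:
play_rows(
  steps=[
    [[0.0001,0.0008,0.04,0,0,-0.004,0.06],[0,0.0008,0.04,0,0,-0.004,0.06],[0,0,0.0395,0,0,0,0.06],[0,0,0,0,0,0,0.06],[0,0,0,0,0,0,0],[0,0,0,0,0,0,0],[0,0,0,0,0,0,0],[0,0,0,0,0,0,0],[0,0,0,0,0,0,0],[0,0,-0.042,0,0,0,0],[0,0,-0.042,0,0,0,0],[0,0,-0.042,0,0,0,0]],
  ],
)

```text
time_s: 30.6
tool_pos: [0.5856, -0.1837, 0.1317]
tool_rot: [-179.9, 0.1, 24.0]
force: [0.4, -0.3, -2.1]
grip_width: 0.0291
grasp_force: 30.0
```

Call:
play_rows(
  steps=[
    [[0,0,0,0,0,0,0],[0,0,0,0,0,0,0]],
  ],
)

```text
time_s: 30.8
tool_pos: [0.5868, -0.1839, 0.1317]
tool_rot: [180.0, -0.1, 24.0]
force: [0.1, 0.7, -3.8]
grip_width: 0.0291
grasp_force: 30.0
```

```bash
python3 - <<'E'
from h import *
o=get_obs();print(o['tool_pos'],o['tool_rot'],o['grip_width'],o['grasp_force'])
A=rows(here(),down(.527,.0235,.13,1.2),7)
E
```

```text
[ 0.58675286 -0.18389901  0.13170278] [ 1.79978204e+02 -7.13953127e-02  2.39625533e+01] 0.029065063854919387 29.996561408042908
7 x [-0.001, -0.031, 0.0002, 0.0, -0.0002, 0.0568]
```

Call:
play_rows(
  steps=[
    [[-0.001,-0.031,0,0,0,0.0568,0],[-0.001,-0.031,0,0,0,0.0568,0],[-0.001,-0.031,0,0,0,0.0568,0],[-0.001,-0.031,0,0,0,0.0568,0],[-0.001,-0.031,0,0,0,0.0568,0],[-0.001,-0.031,0,0,0,0.0568,0],[-0.001,-0.031,0,0,0,0.0568,0],[0,0,0,0,0,0,0],[0,0,0,0,0,0,0],[0,0,0,0,0,0,0]],
  ],
)

```text
time_s: 31.8
tool_pos: [0.526, 0.0221, 0.1297]
tool_rot: [179.9, 0.1, 1.1]
force: [-0.5, -0.0, -3.2]
grip_width: 0.0295
grasp_force: 30.0
```

```bash
python3 - <<'E'
from find import *
o=get_obs();print(o['tool_pos'],o['tool_rot'],o['grip_width'],o['grasp_force'])
rows(here(),down(.527,.0235,.0135,1.2),4)
w=torches('wrist',.03); save(w,'wr3.png')
E
```

```text
[0.52603614 0.02206795 0.12974112] [1.79934355e+02 1.49168754e-01 1.12716717e+00] 0.029456793404407395 29.99650865793228
4 x [0.0003, -0.0004, 0.0291, 0.0003, 0.0007, -0.0003]
wrist 0.81 c [527.  88.] [119.  41.] yaw 1.6
wrist 0.67 c [528. 151.] [113.  41.] yaw 0.8
wrist 0.64 c [477.  22.] [188.  74.] yaw 1.3
```

View pics/wr3.png

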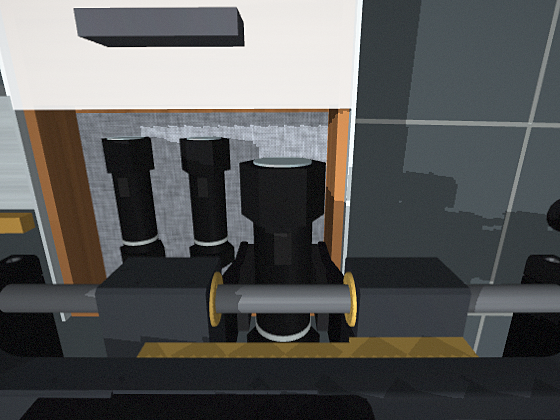

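The wrist view shows two torches side by side in the well at (133,195) and (208,195), with the third above the right part. I'll lower it, release it and back off.

Call:
play_rows(
  steps=[
    [[0.0005,-0.001,0.035,0,0,0,0],[0.0005,-0.001,0.035,0,0,0,0],[0,0,0.031,0,0,0,0],[0,0,0.0145,0,0,0,0],[0,0,0,0,0,0,0],[0,0,0.001,0,0,0,0],[0,0,0,0,0,0,0.043],[0,0,0,0,0,0,0.043],[0,0,0,0,0,0,0.043],[0,0,-0.03,0,0,0,0.043],[0,0,-0.04,0,0,0,0.043],[0,0,-0.04,0,0,0,0.043]],
  ],
)

```text
time_s: 33.1
tool_pos: [0.5278, 0.0253, 0.1263]
tool_rot: [180.0, -0.0, 1.2]
force: [0.2, 0.6, 0.7]
grip_width: 0.0428
grasp_force: 0.0
```

```bash
python3 - <<'E'
from find import *
o=get_obs();print(o['tool_pos'],o['tool_rot'],o['grip_width'])
torches('wrist',.03)
A=rows(here(),down(.70,.0935,.18,1.2),5)
rows(A,down(.70,.0935,.077,1.2),3)
E
```

```text
[0.52775825 0.02531416 0.12625969] [ 1.79999273e+02 -4.75403592e-03  1.17636312e+00] 0.042773189685656576
wrist 0.84 c [532. 152.] [105.  42.] yaw 1.0
wrist 0.82 c [528.  26.] [121.  41.] yaw 1.1
wrist 0.77 c [525.  88.] [121.  41.] yaw -1.6
5 x [0.0338, -0.0129, -0.0095, -0.0004, -0.0025, -0.0001]
3 x [0.0, -0.0, 0.0343, -0.0, -0.0, 0.0]
```

Call:
play_rows(
  steps=[
    [[0,0,-0.047,0,0,0,0],[0.043,-0.0161,0,0,0,0,0],[0.043,-0.0161,0,0,0,0,0],[0.043,-0.0161,0,0,0,0,0],[0.043,-0.0161,0,0,0,0,0],[0,0,0,0,0,0,0],[0,0,0,0,0,0,0]],
  ],
)

```text
time_s: 33.9
tool_pos: [0.6985, 0.0937, 0.1697]
tool_rot: [179.9, 0.1, 1.2]
force: [-0.3, -0.3, 0.4]
grip_width: 0.0017
grasp_force: 0.0
```

```bash
python3 - <<'E'
from h import *
o=get_obs();print(o['tool_pos'],o['tool_rot'],o['grip_width'])
rows(here(),down(.70,.0935,.077,1.2),3)
E
```

```text
[0.69846456 0.09371204 0.16972088] [1.79938987e+02 1.46346244e-01 1.23650888e+00] 0.0017122220288536825
3 x [0.0006, 0.0001, 0.0309, 0.0004, 0.0009, 0.0002]
```

Call:
play_rows(
  steps=[
    [[0,0,0.032,0,0,0,0],[0,0,0.032,0,0,0,0],[0,0,0.03,0,0,0,0],[-0.015,0,0,0,0,0,0],[-0.02,0,0,0,0,0,0],[-0.02,0,0,0,0,0,0],[-0.02,0,0,0,0,0,0],[-0.02,0,0,0,0,0,0],[-0.02,0,0,0,0,0,0],[-0.02,0,0,0,0,0,0],[-0.02,0,0,0,0,0,0],[-0.02,0,0,0,0,0,0]],
  ],
)

```text
time_s: 35.1
tool_pos: [0.5233, 0.0884, 0.079]
tool_rot: [-180.0, -0.2, 1.1]
force: [2.0, 0.3, 0.3]
grip_width: 0.0008
grasp_force: 1.3
```

Call:
play_rows(
  steps=[
    [[-0.01,0,0,0,0,0,0],[-0.006,0,0,0,0,0,0],[-0.004,0,0,0,0,0,0],[-0.003,0,0,0,0,0,0],[-0.002,0,0,0,0,0,0],[0,0,0,0,0,0,0]],
  ],
)

```text
time_s: 35.7
tool_pos: [0.4993, 0.0893, 0.0779]
tool_rot: [-180.0, -0.1, 1.2]
force: [2.2, 0.3, 0.3]
grip_width: 0.0008
grasp_force: 1.1
```

Call:
play_rows(
  steps=[
    [[-0.002,0,0,0,0,0,0],[-0.002,0,0,0,0,0,0],[-0.002,0,0,0,0,0,0],[0,0,0,0,0,0,0],[0,0,0,0,0,0,0]],
  ],
)

```text
time_s: 36.2
tool_pos: [0.4992, 0.0893, 0.0783]
tool_rot: [-180.0, -0.8, 1.2]
force: [18.1, 0.4, -12.2]
grip_width: 0.0006
grasp_force: 8.9
```

The door is at its shut stop (18 N). Now I'll turn the wheel clockwise, pushing from the right side of each spoke.

```bash
python3 - <<'E'
from h import *
k=dict(along=.045,behind=-.0175); k2=dict(along=.05,behind=-.025)
A=rows(down(.506,.0893,.17,1.2),spoke(158.2,.17,**k),9)
T0=down(.506,.0893,.17,1.2);L=np.real(logm(np.linalg.inv(T0)@A));print([(T0@expm(L*q))[:2,3].round(3) for q in(.3,.6)],A[:3,3])
rows(spoke(158.2,.092,**k),spoke(105.2,.092,**k),7)
rows(spoke(105.2,.137,**k2),spoke(191.2,.137,**k),10)
rows(spoke(191.2,.092,**k),spoke(105.2,.092,**k),10)
print(spoke(191.2,.137,**k)[:3,3],spoke(105.2,.092,**k)[:3,3],spoke(145.2,.092,**k)[:3,3])
E
```

```text
9 x [0.0116, -0.0269, -0.0, 0.0, 0.0, -0.1299]
[array([0.528, 0.165]), array([0.522, 0.244])] [0.4731192  0.33626305 0.17      ]
7 x [0.0061, -0.0019, -0.0, -0.0, -0.0, 0.1321]
10 x [-0.0062, 0.0041, -0.0, -0.0, 0.0, -0.1501]
10 x [0.0069, -0.0021, -0.0, 0.0, -0.0, 0.1501]
[0.48065612 0.30989274 0.137     ] [0.4927137  0.37463743 0.092     ] [0.4744608 0.347112  0.092    ]
```

Call:
play_rows(
  steps=[
    [[0.013,0,0,0,0,0,0],[0,0,-0.045,0,0,0,0],[0,0,-0.047,0,0,0,0],[0,0,0,0,0,0,0],[0,0,0,0,0,0,0]],
  ],
)

```text
time_s: 36.7
tool_pos: [0.5057, 0.0898, 0.1703]
tool_rot: [-180.0, -0.0, 1.2]
force: [-0.5, -0.0, -0.3]
grip_width: 0.0007
grasp_force: 0.0
```

Call:
play_rows(
  steps=[
    [[0.0116,-0.0269,0,0,0,-0.1299,0],[0.0116,-0.0269,0,0,0,-0.1299,0],[0.0116,-0.0269,0,0,0,-0.1299,0],[0.0116,-0.0269,0,0,0,-0.1299,0],[0.0116,-0.0269,0,0,0,-0.1299,0],[0.0116,-0.0269,0,0,0,-0.1299,0],[0.0116,-0.0269,0,0,0,-0.1299,0],[0.0116,-0.0269,0,0,0,-0.1299,0],[0.0116,-0.0269,0,0,0,-0.1299,0],[0,0,0,0,0,0,0],[0,0,0,0,0,0,0],[0,0,0,0,0,0,0]],
  ],
)

```text
time_s: 37.9
tool_pos: [0.4727, 0.3345, 0.1683]
tool_rot: [-180.0, 0.2, 68.0]
force: [0.4, -0.0, -0.1]
grip_width: 0.0004
grasp_force: 0.0
```

```bash
python3 - <<'E'
from h import *
k=dict(along=.045,behind=-.0175); k2=dict(along=.05,behind=-.025)
o=get_obs();print(o['tool_pos'],o['tool_rot'],o['qpos'].round(0))
rows(here(),spoke(158.2,.092,**k),3)
rows(spoke(105.2,.137,**k2),spoke(191.2,.137,**k),11)
rows(spoke(191.2,.092,**k),spoke(105.2,.092,**k),11)
E
```

```text
[0.47268317 0.33452557 0.16833345] [-1.79952642e+02  1.56016105e-01  6.80267435e+01] [-38.  12.   1.  98.  -0.  71. -60.]
3 x [0.0006, -0.0001, 0.0254, -0.0003, 0.0009, -0.001]
11 x [-0.0057, 0.0037, -0.0, -0.0, 0.0, -0.1365]
11 x [0.0063, -0.002, -0.0, 0.0, -0.0, 0.1365]
```

Call:
play_rows(
  steps=[
    [[0.0015,0,0.026,0,0,0,0],[0,0,0.026,0,0,0,0],[0,0,0.025,0,0,0,0],[0,0,0,0,0,0,0],[0.0061,-0.0019,0,0,0,0.1321,0],[0.0061,-0.0019,0,0,0,0.1321,0],[0.0061,-0.0019,0,0,0,0.1321,0],[0.0061,-0.0019,0,0,0,0.1321,0],[0.0061,-0.0019,0,0,0,0.1321,0],[0.0061,-0.0019,0,0,0,0.1321,0],[0.0061,-0.0019,0,0,0,0.1321,0],[0,0,0,0,0,0,0]],
  ],
)

```text
time_s: 39.1
tool_pos: [0.4937, 0.375, 0.0934]
tool_rot: [179.9, 0.0, 15.1]
force: [-0.5, -0.5, 0.2]
grip_width: 0.0004
grasp_force: 0.5
```

Call:
play_rows(
  steps=[
    [[0,0,0,0,0,0,0],[-0.0075,-0.005,0,0,0,0,0],[0,0,-0.045,0,0,0,0],[0,0,0,0,0,0,0]],
  ],
)

```text
time_s: 39.5
tool_pos: [0.4866, 0.382, 0.144]
tool_rot: [-179.7, -0.6, 15.3]
force: [0.9, 1.2, 0.5]
grip_width: 0.0004
grasp_force: 0.0
```

```bash
python3 - <<'E'
from h import *
k2=dict(along=.05,behind=-.025)
rows(here(),spoke(105.2,.137,**k2),1)
E
```

```text
1 x [-0.0036, 0.0037, 0.0069, -0.0054, -0.0096, 0.0021]
```

Call:
play_rows(
  steps=[
    [[-0.0057,0.0037,0,0,0,-0.1365,0],[-0.0057,0.0037,0,0,0,-0.1365,0],[-0.0057,0.0037,0,0,0,-0.1365,0],[-0.0057,0.0037,0,0,0,-0.1365,0],[-0.0057,0.0037,0,0,0,-0.1365,0],[-0.0057,0.0037,0,0,0,-0.1365,0],[-0.0057,0.0037,0,0,0,-0.1365,0],[-0.0057,0.0037,0,0,0,-0.1365,0],[-0.0057,0.0037,0,0,0,-0.1365,0],[-0.0057,0.0037,0,0,0,-0.1365,0],[-0.0057,0.0037,0,0,0,-0.1365,0],[0,0,0,0,0,0,0]],
  ],
)

```text
time_s: 40.7
tool_pos: [0.4817, 0.3104, 0.1383]
tool_rot: [179.9, -0.0, 101.2]
force: [-0.2, 0.5, 0.7]
grip_width: 0.0005
grasp_force: 0.0
```

Call:
play_rows(
  steps=[
    [[0,0,0,0,0,0,0],[0,0,0,0,0,0,0]],
  ],
)

```text
time_s: 40.9
tool_pos: [0.4808, 0.3116, 0.1379]
tool_rot: [180.0, -0.0, 101.1]
force: [-0.4, -0.6, -0.8]
grip_width: 0.0005
grasp_force: 0.0
```

```bash
python3 - <<'E'
from h import *
k=dict(along=.045,behind=-.0175)
rows(here(),spoke(191.2,.137,**k),1)
s=cam('side');save(s,'s2.png',crop=(180,100,320,220),k=5)
E
```

```text
1 x [-0.0017, -0.0005, 0.0009, 0.0005, -0.0007, -0.0009]
```

View pics/s2.png

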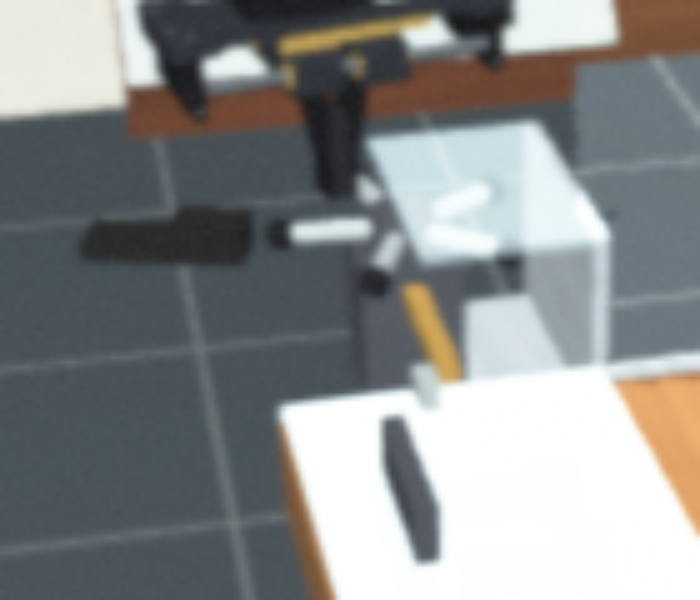

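The wheel turned about 40°: the near spoke now points at the robot (ball at (283,235)), the right spoke's ball is at (377,280), and the door is shut. I'll do the second push.

Call:
play_rows(
  steps=[
    [[-0.0012,0,0.046,0,0,0,0],[0,0,0,0,0,0,0],[0.0069,-0.0022,0,0,0,0.149,0],[0.0069,-0.0022,0,0,0,0.149,0],[0.0069,-0.0022,0,0,0,0.149,0],[0.0069,-0.0022,0,0,0,0.149,0],[0.0069,-0.0022,0,0,0,0.149,0],[0.0069,-0.0022,0,0,0,0.149,0],[0.0069,-0.0022,0,0,0,0.149,0],[0.0069,-0.0022,0,0,0,0.149,0],[0.0069,-0.0022,0,0,0,0.149,0],[0.0069,-0.0022,0,0,0,0.149,0]],
  ],
)

```text
time_s: 42.15
tool_pos: [0.4913, 0.3743, 0.0925]
tool_rot: [179.9, 0.2, 15.5]
force: [-2.1, -3.0, 0.4]
grip_width: 0.0001
grasp_force: 1.5
```

Call:
play_rows(
  steps=[
    [[0,0,0,0,0,0,0],[0,0,0,0,0,0,0]],
  ],
)

```text
time_s: 42.35
tool_pos: [0.4922, 0.3754, 0.0924]
tool_rot: [-180.0, -0.0, 16.1]
force: [0.1, -0.1, 0.0]
grip_width: 0.0002
grasp_force: 0.1
```

```bash
python3 - <<'E'
from h import *
k=dict(along=.045,behind=-.0175)
rows(here(),spoke(105.2,.092,**k),1); print(get_obs()['force'])
E
```

```text
1 x [0.0003, 0.0009, 0.0004, -0.0005, -0.0007, 0.0148]
[ 0.07637085 -0.12694988  0.02645119]
```

Third push: back off, return, settle, push.

Call:
play_rows(
  steps=[
    [[-0.0075,-0.005,0,0,0,0,0],[0,0,-0.045,0,0,0,0],[-0.0062,0.0042,0,0,0,-0.149,0],[-0.0062,0.0042,0,0,0,-0.149,0],[-0.0062,0.0042,0,0,0,-0.149,0],[-0.0062,0.0042,0,0,0,-0.149,0],[-0.0062,0.0042,0,0,0,-0.149,0],[-0.0062,0.0042,0,0,0,-0.149,0],[-0.0062,0.0042,0,0,0,-0.149,0],[-0.0062,0.0042,0,0,0,-0.149,0],[-0.0062,0.0042,0,0,0,-0.149,0],[-0.0062,0.0042,0,0,0,-0.149,0]],
  ],
)

```text
time_s: 43.55
tool_pos: [0.4811, 0.3097, 0.1372]
tool_rot: [180.0, -0.0, 101.7]
force: [0.1, 0.1, 1.0]
grip_width: 0.0004
grasp_force: 0.0
```

Call:
play_rows(
  steps=[
    [[0,0,0,0,0,0,0],[0,0,0,0,0,0,0]],
  ],
)

```text
time_s: 43.75
tool_pos: [0.4813, 0.3099, 0.1371]
tool_rot: [180.0, -0.0, 101.1]
force: [-0.3, -0.1, -0.1]
grip_width: 0.0007
grasp_force: 0.0
```

```bash
python3 - <<'E'
from h import *
k=dict(along=.045,behind=-.0175)
rows(here(),spoke(191.2,.137,**k),1)
E
```

```text
1 x [0.0001, -0.0007, 0.0001, 0.0005, -0.0008, -0.0024]
```

Call:
play_rows(
  steps=[
    [[0,0,0.045,0,0,0,0],[0,0,0,0,0,0,0],[0.0069,-0.0022,0,0,0,0.149,0],[0.0069,-0.0022,0,0,0,0.149,0],[0.0069,-0.0022,0,0,0,0.149,0],[0.0069,-0.0022,0,0,0,0.149,0],[0.0069,-0.0022,0,0,0,0.149,0],[0.0069,-0.0022,0,0,0,0.149,0],[0.0069,-0.0022,0,0,0,0.149,0],[0.0069,-0.0022,0,0,0,0.149,0],[0.0069,-0.0022,0,0,0,0.149,0],[0.0069,-0.0022,0,0,0,0.149,0]],
  ],
)

```text
time_s: 44.95
tool_pos: [0.4913, 0.3742, 0.0924]
tool_rot: [179.9, 0.2, 15.4]
force: [-2.0, -3.6, 0.3]
grip_width: 0.0002
grasp_force: 1.5
```

Call:
play_rows(
  steps=[
    [[0,0,0,0,0,0,0],[0,0,0,0,0,0,0]],
  ],
)

```text
time_s: 45.15
tool_pos: [0.4923, 0.3751, 0.0924]
tool_rot: [-180.0, -0.0, 16.0]
force: [-0.8, 0.2, 0.5]
grip_width: 0.0006
grasp_force: 0.3
```

Call:
play_rows(
  steps=[
    [[-0.0075,-0.005,0,0,0,0,0],[0,0,-0.045,0,0,0,0],[-0.0062,0.0042,0,0,0,-0.149,0],[-0.0062,0.0042,0,0,0,-0.149,0],[-0.0062,0.0042,0,0,0,-0.149,0],[-0.0062,0.0042,0,0,0,-0.149,0],[-0.0062,0.0042,0,0,0,-0.149,0],[-0.0062,0.0042,0,0,0,-0.149,0],[-0.0062,0.0042,0,0,0,-0.149,0],[-0.0062,0.0042,0,0,0,-0.149,0],[-0.0062,0.0042,0,0,0,-0.149,0],[-0.0062,0.0042,0,0,0,-0.149,0]],
  ],
)

```text
time_s: 46.35
tool_pos: [0.4815, 0.3094, 0.1373]
tool_rot: [180.0, -0.0, 101.7]
force: [0.6, -0.2, -0.0]
grip_width: 0.0004
grasp_force: 0.0
```

Call:
play_rows(
  steps=[
    [[0,0,0,0,0,0,0],[0,0,0,0,0,0,0]],
  ],
)

```text
time_s: 46.55
tool_pos: [0.4817, 0.3096, 0.1371]
tool_rot: [180.0, -0.0, 101.1]
force: [0.2, -0.1, -1.1]
grip_width: 0.0008
grasp_force: 0.0
```

```bash
python3 - <<'E'
from h import *
k=dict(along=.045,behind=-.0175)
rows(here(),spoke(191.2,.137,**k),1)
E
```

```text
1 x [0.0005, -0.001, 0.0001, 0.0005, -0.0009, -0.0026]
```

Fourth push, then return for the last.

Call:
play_rows(
  steps=[
    [[0,-0.0005,0.045,0,0,0,0],[0,0,0,0,0,0,0],[0.0069,-0.0022,0,0,0,0.149,0],[0.0069,-0.0022,0,0,0,0.149,0],[0.0069,-0.0022,0,0,0,0.149,0],[0.0069,-0.0022,0,0,0,0.149,0],[0.0069,-0.0022,0,0,0,0.149,0],[0.0069,-0.0022,0,0,0,0.149,0],[0.0069,-0.0022,0,0,0,0.149,0],[0.0069,-0.0022,0,0,0,0.149,0],[0.0069,-0.0022,0,0,0,0.149,0],[0.0069,-0.0022,0,0,0,0.149,0]],
  ],
)

```text
time_s: 47.75
tool_pos: [0.4911, 0.3741, 0.0925]
tool_rot: [180.0, 0.2, 15.5]
force: [-2.8, -2.4, 0.8]
grip_width: 0.0006
grasp_force: 1.5
```

Call:
play_rows(
  steps=[
    [[0,0,0,0,0,0,0],[0,0,0,0,0,0,0]],
  ],
)

```text
time_s: 47.95
tool_pos: [0.4922, 0.3747, 0.0924]
tool_rot: [-180.0, -0.0, 16.0]
force: [-1.1, -0.2, 1.0]
grip_width: 0.0004
grasp_force: 0.4
```

Call:
play_rows(
  steps=[
    [[-0.0075,-0.005,0,0,0,0,0],[0,0,-0.045,0,0,0,0],[-0.0062,0.0042,0,0,0,-0.149,0],[-0.0062,0.0042,0,0,0,-0.149,0],[-0.0062,0.0042,0,0,0,-0.149,0],[-0.0062,0.0042,0,0,0,-0.149,0],[-0.0062,0.0042,0,0,0,-0.149,0],[-0.0062,0.0042,0,0,0,-0.149,0],[-0.0062,0.0042,0,0,0,-0.149,0],[-0.0062,0.0042,0,0,0,-0.149,0],[-0.0062,0.0042,0,0,0,-0.149,0],[-0.0062,0.0042,0,0,0,-0.149,0]],
  ],
)

```text
time_s: 49.15
tool_pos: [0.4815, 0.3088, 0.1373]
tool_rot: [179.9, -0.0, 101.7]
force: [0.3, -0.8, -0.0]
grip_width: 0.0005
grasp_force: 0.0
```

Call:
play_rows(
  steps=[
    [[0,0,0,0,0,0,0],[0,0,0,0,0,0,0]],
  ],
)

```text
time_s: 49.35
tool_pos: [0.4817, 0.309, 0.1371]
tool_rot: [180.0, -0.0, 101.0]
force: [1.4, 0.3, 0.1]
grip_width: -0.0001
grasp_force: 0.0
```

```bash
python3 - <<'E'
from h import *
k=dict(along=.045,behind=-.0175)
rows(here(),spoke(191.2,.137,**k),1)
s=cam('side')
for q in silhouettes('side','bolt_tip')[:2]: print(q['p'],q['extent'])
E
```

```text
1 x [0.0011, -0.0008, 0.0001, 0.0005, -0.0008, -0.0027]
0.51 [261.1, 156.3, 277.5, 178.1]
```

Call:
play_rows(
  steps=[
    [[0.0005,-0.0005,0.045,0,0,0,0],[0,0,0,0,0,0,0],[0.0069,-0.0022,0,0,0,0.149,0],[0.0069,-0.0022,0,0,0,0.149,0],[0.0069,-0.0022,0,0,0,0.149,0],[0.0069,-0.0022,0,0,0,0.149,0],[0.0069,-0.0022,0,0,0,0.149,0],[0.0023,-0.0007,0,0,0,0.05,0],[0,0,0,0,0,0,0],[0,0,0,0,0,0,0]],
  ],
)

```text
time_s: 50.45
tool_pos: [0.4743, 0.3463, 0.0923]
tool_rot: [-180.0, 0.0, 55.7]
force: [-2.4, -0.6, 0.6]
grip_width: 0.0005
grasp_force: 0.9
```

Call:
play_rows(
  steps=[
    [[0.0023,-0.0007,0,0,0,0.05,0],[0,0,0,0,0,0,0],[0.0015,-0.0003,0,0,0,0.03,0],[0,0,0,0,0,0,0]],
  ],
)

```text
time_s: 50.85
tool_pos: [0.4746, 0.3483, 0.0918]
tool_rot: [-179.9, 0.2, 51.1]
force: [-6.8, -5.0, 5.0]
grip_width: 0.0002
grasp_force: 3.7
```

Call:
play_rows(
  steps=[
    [[0.002,-0.0003,0,0,0,0.02,0],[0,0,0,0,0,0,0],[0,0,0,0,0,0,0]],
  ],
)

```text
time_s: 51.15
tool_pos: [0.4746, 0.3485, 0.0916]
tool_rot: [-179.9, 0.5, 50.0]
force: [-8.8, -8.7, 7.6]
grip_width: 0.0006
grasp_force: 6.0
```

Call:
play_rows(
  steps=[
    [[-0.011,-0.004,0,0,0,0,0],[0,0,-0.045,0,0,0,0],[0,0,-0.045,0,0,0,0],[0,-0.045,0,0,0,0,0],[-0.04,-0.02,0,0,0,0,0],[0,0,0,0,0,0,0],[0,0,0,0,0,0,0]],
  ],
)

```text
time_s: 51.85
tool_pos: [0.3915, 0.3571, 0.1823]
tool_rot: [180.0, -0.2, 50.0]
force: [0.2, 0.3, 0.6]
grip_width: 0.001
grasp_force: 0.0
```

```bash
python3 - <<'E'
from find import *
t=torches('top'); save(t,'fin.png',crop=(105,115,305,265),k=4); print(get_obs()['tool_pos'])
for q in silhouettes('top','bowl')[:1]: print(q['extent'])
E
```

```text
[0.39303531 0.35703293 0.18248369]
[397.3, 176.2, 437.3, 216.6]
```

View pics/fin.png

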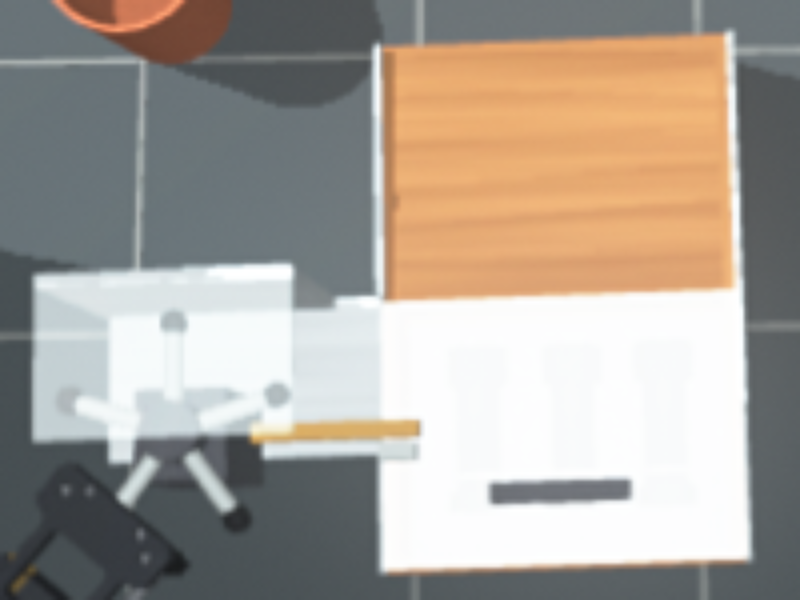

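The final picture shows the wheel with a spoke straight back at (173,322) and the bolt fully out at (420,429). The door is shut with three torches side by side beneath the glass, and the bowl hasn't moved.

```bash
python3 -c "
from cell import sign_off; print(sign_off())"
```

```text
the job is handed in; nothing more can be done
None
```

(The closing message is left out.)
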